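Put the check weight back in its latched case

TASK

The scale check is finished: press the thumb latch of the check-weight case so that its sprung lid pops open, lower the steel check weight from the scale's tray gently into the round well of the case, standing upright and fully home, and push the lid shut until it snaps and stays latched by itself. Go by feel: the case is brittle, so never bear on its body, latch or lid with more than 20 N, and do not knock or jam the weight into it. Leave the cup, the jar and everything else on the bench where they are.

Things in the scene. Friction and masses are not known exactly. Their poses are not given: they have to be found in the camera images.
- case_base: rubber plate 162 x 116 x 4 mm, fixed on the bench under the check-weight case. Origin: on its underside, 92 mm from its front edge; x points from latch (front) to hinge (back), z up. The grey case stands over it on screw feet of varying height: block, well, latch, lid and hinge are 0 to 22 mm HIGHER than the points pad, well, hinge (fixed to the plate). This lift is unmeasured: feel for it.
- pad (a point): centre of the top of the black thumb pad (34 mm in x, 30 in y) at rest, in front of the lid, 10 mm below the deck; lift of 0 to 22 mm to be added. Pressed straight down it moves from about 1 N, frees the lid after 6 mm at 3.5 N and meets its stop after 8 mm at 5 N. The upright catch, 22 mm wide, stands 26 mm above the pad, 27 mm from this point towards the lid, and leans out 7 mm when pressed.
- well (a point): centre of the mouth of the round well in the case's flat deck; lift of 0 to 22 mm to be added. Well 33 mm in diameter, 14 mm deep, mouth chamfered 3 mm. Covered while the lid is shut. The grey block is 132 x 100 mm in plan, 30 mm thick.
- hinge (a point): middle of the lid's hinge line (along the case's y), at deck height; add the lift of 0 to 22 mm. The lid is a white hood 100 mm wide; shut, its first 80 mm from the hinge line stand 50 mm above the deck, then a low flat ledge, 16 mm above the deck, runs on to its front, 122 mm from the hinge line. Open, ledge and top face away from the latch, the ledge uppermost, 80 to 122 mm above the deck.
- lid (a joint): lid angle, rad: about 0 latched shut, 1.6 open (upright), where its spring holds it. To shut it, push on the outer face of its ledge from behind, following it over and down, then press the ledge down half-way along: the spring resists with 1 N, at about 0.07 rad the lid meets the catch, which snaps over with about 5 to 9 N, then the lid stops firmly 3 to 4 mm further down at its front edge.
- weight_mid (a point): centre (27 mm above its foot) of the steel check weight, a plain upright cylinder 28 mm in diameter, 54 mm tall, about 250 g, loose on the scale's tray. Grip it about 13 mm above this point so that the fingertips stay clear of the deck: its lowest 14 mm go down into the well.
- scale: bench scale, fixed, white body 240 x 210 mm with an open white tray 200 x 230 mm on top (centred 25 mm along its own x from its origin, floor 70 mm above the bench, rim 16 mm higher than the floor). Origin: centre of its underside.
- sample_cup: white plastic cup, 54 mm wide, 55 mm tall, loose on the scale's tray beside the weight; leave alone. Origin: centre of its underside.
- jar: amber jar, 42 mm wide, 70 mm tall, standing beside the case; leave alone. Origin: centre of its underside.
- stapler: black stapler, 115 mm long, 38 mm tall, loose on the bench; leave alone. Origin: underside.
- mouse: black computer mouse, 100 x 60 mm, 32 mm tall, loose on the bench; leave alone. Origin: underside.
- probe: small hand tool with a white handle, 150 mm long, lying on the bench; leave alone.
- tape_roll: roll of paper tape lying flat, 52 mm wide, 18 mm tall; leave alone. Origin: centre of its underside.
Mind the look-alikes: they are no part of the job. Of the things like the part that bears weight_mid, leave any that is red; of the rest the larger one is meant. What is shaped like the case_base but turquoise is not meant.

How it is judged:
On the way, in this order (a step that is already met when the one before it is completed fails the run):
1. the lid has popped open (beyond 1.3 rad) with the weight still out of the case (value of joint lid above 1.3 rad and horizontal distance between weight_mid and well above 0.06 m), for 0.2 s.
2. the weight stands released in the well, lid still open (value of joint lid above 1 rad and horizontal distance between weight_mid and well below 0.005 m and z of weight_mid in the frame of case_base below 0.075 m and angle between weight_mid's own z axis and vertical below 0.1 rad and contact force between the fingers and weight below 0.05 N), for 0.2 s.
At the end, for the whole second after the job is handed in: The lid stays latched shut by itself (lid joint below 0.04 rad) with the weight inside, standing upright (within 0.1 rad) at the bottom of the well (centre within 5 mm of the well's axis; the lid cannot latch over a weight that is not home) (value of joint lid below 0.04 rad and horizontal distance between weight_mid and well below 0.005 m and angle between weight_mid's own z axis and vertical below 0.1 rad); the robot touches nothing.
It fails at once if the robot bears on the case, its latch or lid with more than 20 N (contact force between any of the fingers, the arm and case_base above 20 N).
It fails at once if the weight is knocked or jammed into the case with more than 40 N (contact force between weight and case_base above 40 N).
It fails at once if a bystander is moved by more than 20 mm (distance of any of sample_cup, jar, stapler, mouse, probe, tape_roll from where it was at the start of the episode above 0.02 m).
It also fails if it takes over 72 s, if anything falls off the work surface, if the arm or the gripper's body presses on something with over 40 N, if the wrist force passes 120 N, or if a joint passes its speed limit or range.

ROBOT

A 7-joint arm with a two-finger parallel gripper is mounted at the origin on the work surface. World frame = base frame: x ahead of the robot, y to its left, z up, the work surface at z = 0. Lengths are in m, angles in rad, forces in N, time in s.
With the tool pointing down it reaches from about 0.4 to 0.85 m from the base axis. Payload 4.5 kg.
Tool frame: the origin (TCP) lies on the centre line of the jaws, within the pads' length; the fingertips stand 14 mm ahead of it and the grasp point (between the pads) lies 5 mm behind it; y points along the fingers, z is the direction in which the jaws open and shut, and the axes are right-handed (so a half turn about y gives the same grasp; the last joint's range is limited). The gripper opens to 88 mm and grips with 3 to 60 N. Pads are 18 mm wide; open, the fingers measure 123 mm over their backs; the gripper's body (75 mm by 187 mm) begins 45 mm behind the grasp point.
Start: joints at [-1.152, 0.689, -0.195, 1.565, 0.157, 0.902, -0.215], TCP at [0.235, 0.579, 0.253] pointing down, gripper open.
Joint ranges: [-3.01, 3.01], [-0.46, 2.08], [-1.47, 1.51], [0.13, 2.56], [-1, 4.14], [0.04, 2.09], [-2.66, 2.66]. Speed limits (rad/s): [2.57, 2.57, 3.14, 3.14, 3.14, 3.14, 3.14].

INTERFACE

Orientations are given as a unit quaternion [x, y, z, w].
In Python, from plant import get_state, imaging, job gives the robot as it stands.
- The arm moves only by the tool send_rows, never from a script. Its argument "motion" is a list that holds one entry, the list of rows, each a list of 7 numbers: the turn, a rotation vector about the tool's x, y, z scaled (see below), then the shift along the tool's x, y, z scaled (see below), then the gripper's target within -1 to 1 (shut at 1, half-way at 0, fully open at -1). In form: [[[rx, ry, rz, tx, ty, tz, gripper], ...]]. A call has exactly 5 rows; each row shifts and turns the commanded pose from where the row before left it, along the tool's axes as they then stand; what a row does not reach is not made up. The controller multiplies each number of a shift by 0.02 m and each number of a turn by 0.08 rad. A row lasts 1/12 s, in which the tool goes at most 41.7 mm and 7.16 degrees, less where a joint would pass 70% of its speed; a pose out of reach is approached as far as the arm can. A call with a number of a shift or a turn outside -1 to 1 is refused whole. A call with a gripper value outside its range is refused whole. The fingers move at their own pace and stop on an object; "force" is the grip in N (left out, the last holds). Time passes only in rows, so rows that do not move let the fingers close, or fill a call up. It gives the time, the measured TCP pose, the force and the opening at its end, in the units of the state.
- get_state(): the state, without advancing time (a new reading comes with each control period).
- imaging.snapshot(name): name is "scene" or "top"; returns a dict with "img" (420x560x3 uint8, red, green, blue), "camera_matrix" (3x3 intrinsics, pixels), "dist_coeffs" ([k1, k2, p1, p2, k3] as OpenCV has them; the pictures are not rectified), "R" (3x3) and "t" (3): a world point X has camera coordinates R X + t. Camera axes: x right, y down, z forward; pixel columns grow to the right and rows downward; lengths in m; the calibration is good to about 2 mm. A picture is of the moment at which its call begins. There is no depth.
- job.finish_job(): hands the job in, once; it reports no verdict.
The state is a dict: "clock": time; "q": joint angles; "qd": joint speeds; "joint_torque": joint torques, N m; "tool_pos": TCP position; "eef_rot": TCP orientation; "contact_force": force on the tool from outside, world axes, zero at the start; "moment": the same for the moment, N m; "opening": opening from 0.0 (shut) to 1.0 (fully open).
Only numpy, scipy, OpenCV 4.12 (cv2) and the standard library are available. Lean on these libraries where they do the work, as an engineer would, in place of code of your own. Each camera call takes 0.05 s, during which the arm holds its last target.

## Working session

There is one attempt and no reset: what is moved stays moved. The work goes in short steps, Python scripts to look and compute and a tool call to move; the robot and the scene stay as the last step left them, time stands still between calls to the robot, and variables do not carry over. Pictures are saved under pics/ and viewed, and the job is handed in when it is done.

Besides the shell and the picture viewer there is one more tool, called after "Request:" by a JSON object that holds its "fn" and its "kwargs", one argument or row to a line. send_rows: Moves the arm, as the interface text tells. Its arguments: {"type":"object","properties":{"motion":{"type":"array"},"force":{"type":"number"}},"required":["motion"]}

```bash
ls; mkdir -p pics
python3 - <<'E'
from plant import get_state, imaging
import cv2, numpy as np
for k,v in get_state().items(): print(k,np.round(v,3))
for n in("scene","top"):
    s=imaging.snapshot(n); cv2.imwrite(f"pics/{n}0.png",s["img"][:,:,::-1])
    np.savez(f"{n}0.npz",**s)
    for k in s:
        if k!="img":print(k,np.round(s[k],4).tolist())
E
```

```text
pics
clock 0.0
q [-1.152  0.69  -0.195  1.566  0.157  0.902 -0.215]
qd [ 0.001  0.001 -0.     0.    -0.001  0.001  0.001]
joint_torque [-1.0000e-03 -5.2757e+01 -1.2670e+00 -1.5342e+01 -5.3000e-02  7.0000e-03
  0.0000e+00]
tool_pos [0.234 0.579 0.252]
eef_rot [ 0.695 -0.135  0.135 -0.693]
contact_force [1.236 0.626 0.39 ]
moment [-0.042  0.04  -0.036]
opening 0.999
camera_matrix [[418.2251, 0.0, 281.1794], [0.0, 418.2251, 209.6464], [0.0, 0.0, 1.0]]
dist_coeffs [-0.0327, 0.0, 0.0, 0.0, 0.0]
R [[-0.183, 0.9831, 0.0108], [0.6199, 0.1239, -0.7748], [-0.763, -0.1351, -0.6321]]
t [0.0418, -0.2418, 1.4098]
camera_matrix [[490.096, 0.0, 276.5545], [0.0, 490.096, 215.1032], [0.0, 0.0, 1.0]]
dist_coeffs [-0.1525, 0.0, 0.0, 0.0, 0.0]
R [[0.0268, -0.9996, 0.0047], [-0.9899, -0.0272, -0.1389], [0.139, -0.0009, -0.9903]]
t [0.0021, 0.4867, 1.286]
```

View pics/scene0.png

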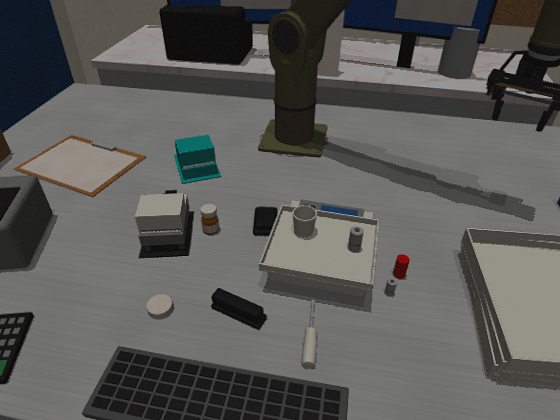

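View pics/top0.png

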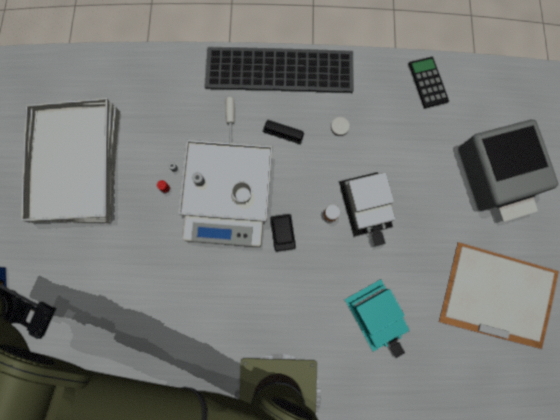

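```bash
cat > h.py <<'E'
import numpy as np, cv2
def load(f):
    return dict(np.load(f))
def rays(s,px):
    px=np.array(px,float).reshape(-1,1,2)
    u=cv2.undistortPoints(px,s["camera_matrix"],s["dist_coeffs"]).reshape(-1,2)
    d=np.c_[u,np.ones(len(u))]@s["R"]
    return -s["R"].T@s["t"], d
def onz(s,px,z):
    c,d=rays(s,px); return c+d*((z-c[2])/d[:,2])[:,None]
def proj(s,X):
    X=np.array(X,float).reshape(-1,3)
    return cv2.projectPoints(X,cv2.Rodrigues(s["R"])[0],s["t"],s["camera_matrix"],s["dist_coeffs"])[0].reshape(-1,2)
def tri(s1,p1,s2,p2):
    A=[];b=[]
    for s,p in((s1,p1),(s2,p2)):
        c,d=rays(s,p); d=d[0]/np.linalg.norm(d[0]); P=np.eye(3)-np.outer(d,d); A.append(P);b.append(P@c)
    A=np.vstack(A);b=np.hstack(b); x=np.linalg.lstsq(A,b,rcond=None)[0]
    return x, np.linalg.norm(A@x-b)
E
python3 - <<'E'
import cv2
from h import *
s=load("scene0.npz");t=load("top0.npz")
def crop(s,x0,y0,w,h,k,f): cv2.imwrite(f,cv2.resize(s["img"][y0:y0+h,x0:x0+w,::-1],None,fx=k,fy=k,interpolation=cv2.INTER_CUBIC))
crop(s,130,180,100,75,8,"pics/c1.png")
crop(t,330,160,80,90,6,"pics/c2.png")
crop(t,150,130,130,120,5,"pics/c3.png")
crop(s,260,190,160,110,5,"pics/c4.png")
E
```

```text
(no output)
```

View pics/c1.png

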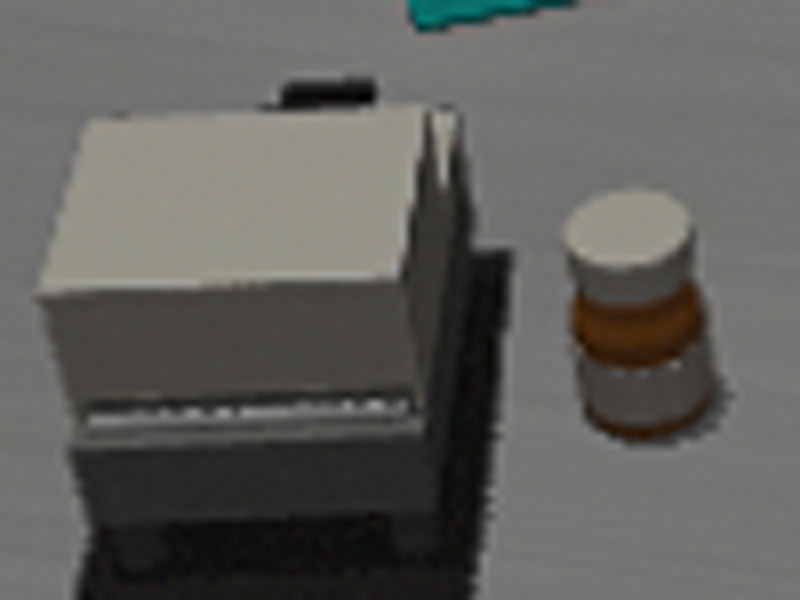

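View pics/c2.png

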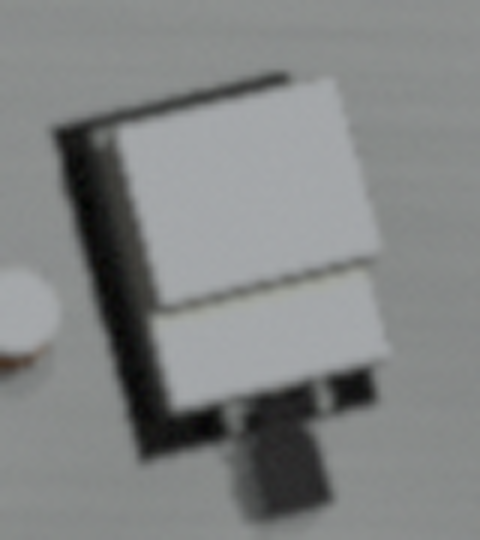

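View pics/c3.png

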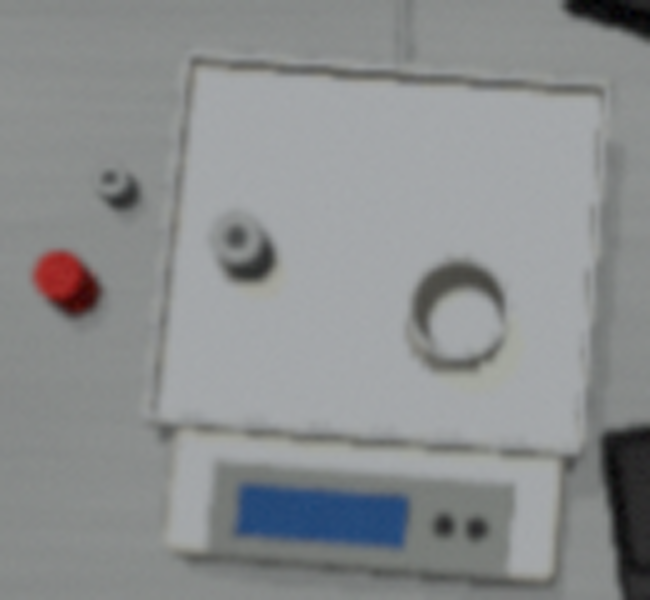

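View pics/c4.png

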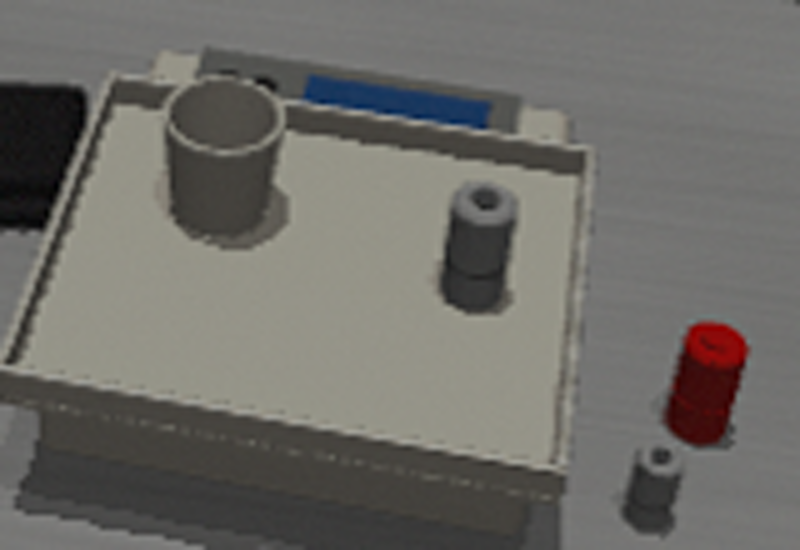

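Run:
```python
from h import *
s=load("scene0.npz");t=load("top0.npz")
c2=lambda p:np.array(p)/6+[330,160]-0.42
c1=lambda p:np.array(p)/8+[130,180]-0.44
P=onz(t,[c2((55,130)),c2((145,460)),c2((378,402))],0.004); print(P.round(4)); print(np.linalg.norm(P[0]-P[1]),np.linalg.norm(P[2]-P[1]))
print("weight",tri(t,(197.3,177.3),s,(356.9,230.5)), onz(t,[(197.3,177.3)],.124),onz(s,[(356.9,230.5)],.124))
# lid top corners
for n,a,b in(("back jar",(118,130),(402,278)),("back far",(335,80),(40,293)),("step jar",(163,308),(428,107)),("step far",(380,250),(90,122))):
    print(n,tri(t,c2(a),s,c1(b)))
print("ledge front @", [onz(t,[c2((172,410)),c2((388,352))],z).round(4).tolist() for z in (0.05,.06,.07)])
print("lidcorn", [onz(t,[c2(p) for p in ((118,130),(335,80),(163,308),(380,250))],z).round(4).tolist() for z in (0.09,.10,.11)])
print("pad front", onz(t,[c2((255,520)),c2((330,500)),c2((243,425)),c2((315,420))],.04).round(4))
print(-s["R"].T@s["t"],-t["R"].T@t["t"])
```

```text
[[ 0.5909 -0.1558  0.004 ]
 [ 0.4378 -0.1987  0.004 ]
 [ 0.4674 -0.3073  0.004 ]]
0.1589904550585568 0.11258031725986363
weight (array([0.56620963, 0.22131061, 0.12016052]), np.float64(0.0014068099778616098)) [[0.56541682 0.21966341 0.124     ]] [[0.57036435 0.22201984 0.124     ]]
back jar (array([ 0.56986682, -0.16916231,  0.1035412 ]), np.float64(0.0016937828181778107))
back far (array([ 0.59537066, -0.26497118,  0.10324785]), np.float64(0.0007189329393162933))
step jar (array([ 0.49309818, -0.18977168,  0.10351529]), np.float64(0.00040110693091062856))
step far (array([ 0.52092422, -0.28419552,  0.10455865]), np.float64(7.614407202477354e-05))
ledge front @ [[[0.4557, -0.2032, 0.05], [0.4844, -0.3008, 0.05]], [[0.4545, -0.2015, 0.06], [0.483, -0.2984, 0.06]], [[0.4534, -0.1998, 0.07], [0.4816, -0.2959, 0.07]]]
lidcorn [[[0.5732, -0.1724, 0.09], [0.5987, -0.2685, 0.09], [0.4953, -0.1923, 0.09], [0.5235, -0.2878, 0.09]], [[0.571, -0.1708, 0.1], [0.5964, -0.2662, 0.1], [0.4937, -0.1906, 0.1], [0.5217, -0.2854, 0.1]], [[0.5689, -0.1693, 0.11], [0.594, -0.2639, 0.11], [0.4922, -0.189, 0.11], [0.52, -0.2829, 0.11]]]
pad front [[ 0.4085 -0.2426  0.04  ]
 [ 0.4182 -0.2766  0.04  ]
 [ 0.451  -0.2371  0.04  ]
 [ 0.4541 -0.2698  0.04  ]]
[1.23325561 0.1793198  0.70338531] [0.30296685 0.01644177 1.34111961]
```

```bash
cat >> h.py <<'E'
from scipy.spatial.transform import Rotation as Ro
TH=np.deg2rad(15.1); EX=np.array([np.cos(TH),np.sin(TH),0]); EY=np.array([-np.sin(TH),np.cos(TH),0])
def want(zax,down=(0,0,-1)):
    y=np.array(down,float); z=np.array(zax,float); z-=y*(y@z); z/=np.linalg.norm(z); return np.c_[np.cross(y,z),y,z]
def plan(pos,R=None,show=True):
    from plant import get_state
    st=get_state(); R0=Ro.from_quat(st["eef_rot"]).as_matrix(); p=np.array(st["tool_pos"])
    d=R0.T@(np.array(pos)-p)/0.02
    print("t",st["clock"],"pos",p.round(4),"F",np.round(st["contact_force"],2),"op",round(st["opening"],3),"q",np.round(st["q"],2))
    if R is None: print("shift rows (tool units)",d.round(2)); return
    rv=Ro.from_matrix(R0.T@R).as_rotvec()/0.08
    print("shift total",d.round(2),"turn total",rv.round(2),"shift in target frame",(R.T@(np.array(pos)-p)/0.02).round(2))
def rel(o):  # pose of tcp in case axes from o
    from plant import get_state
    st=get_state(); d=np.array(st["tool_pos"])-np.array(o)
    R0=Ro.from_quat(st["eef_rot"]).as_matrix()
    print(st["clock"],"dx,dy,dz mm",np.round([d@EX*1e3,d@EY*1e3,d[2]*1e3],1),"F case",np.round([np.dot(st["contact_force"],EX),np.dot(st["contact_force"],EY),st["contact_force"][2]],2),"op",round(st["opening"],3))
E
python3 - <<'E'
from h import *
from plant import get_state
print(Ro.from_quat(get_state()["eef_rot"]).as_matrix().round(3))
for z in (EY,-EY): plan([.48,.1,.25],want(z))
E
```

```text
[[ 0.927 -0.001  0.375]
 [-0.375 -0.002  0.927]
 [ 0.    -1.    -0.002]]
t 0.1 pos [0.2344 0.5788 0.252 ] F [-1.33  0.7   0.87] op 1.003 q [-1.15  0.69 -0.19  1.57  0.16  0.9  -0.22]
shift total [ 20.37   0.13 -17.58] turn total [ 0.02 -8.1  -0.01] shift in target frame [  5.62   0.1  -26.31]
t 0.1 pos [0.2344 0.5788 0.252 ] F [-1.33  0.7   0.87] op 1.003 q [-1.15  0.69 -0.19  1.57  0.16  0.9  -0.22]
shift total [ 20.37   0.13 -17.58] turn total [1.000e-02 3.117e+01 3.000e-02] shift in target frame [-5.62  0.1  26.31]
```

Request:
{"fn": "send_rows", "kwargs": {
  "motion": [
    [[0, -0.8, 0, 0.8, 0, -0.8, 1], [0, -0.8, 0, 0.8, 0, -0.8, 1], [0, -0.8, 0, 0.8, 0, -0.8, 1], [0, -0.8, 0, 0.8, 0, -0.8, 1], [0, -0.8, 0, 0.8, 0, -0.8, 1]]
  ],
  "force": 20
}}

```text
clock: 0.52
tool_pos: [0.2914, 0.4807, 0.2524]
eef_rot: [0.707, -0.022, 0.021, -0.706]
contact_force: [0.7, -0.1, 0.4]
opening: 0.647
```

Request:
{"fn": "send_rows", "kwargs": {
  "motion": [
    [[0, -0.8, 0, 0.5, 0, -1, 1], [0, -0.8, 0, 0.5, 0, -1, 1], [0, -0.8, 0, 0.5, 0, -1, 1], [0, -0.8, 0, 0.5, 0, -1, 1], [0, -0.8, 0, 0.5, 0, -1, 1]]
  ]
}}

```text
clock: 0.93
tool_pos: [0.3475, 0.3844, 0.2525]
eef_rot: [0.701, 0.091, -0.091, -0.701]
contact_force: [0.6, 0.5, 0.2]
opening: 0.268
```

Run:
```python
from h import *
plan([.48,.1,.25],want(EY))
plan(np.array([.43,-.255,.12])-.007*EX,want(EY))
```

```text
t 0.9333 pos [0.3475 0.3844 0.2525] F [0.57 0.55 0.21] op 0.268 q [-0.67  0.57 -0.41  1.88  0.32  0.76  0.57]
shift total [  2.77   0.13 -15.44] turn total [ 0.01 -0.06 -0.01] shift in target frame [  2.69   0.12 -15.45]
t 0.9333 pos [0.3475 0.3844 0.2525] F [0.57 0.55 0.21] op 0.268 q [-0.67  0.57 -0.41  1.88  0.32  0.76  0.57]
shift total [ -4.54   6.65 -31.96] turn total [ 0.01 -0.06 -0.01] shift in target frame [ -4.7    6.62 -31.94]
```

Request:
{"fn": "send_rows", "kwargs": {
  "motion": [
    [[0, 0, 0, 0.2, 0, -1, 1], [0, 0, 0, 0.2, 0, -1, 1], [0, 0, 0, 0.2, 0, -1, 1], [0, 0, 0, 0.2, 0, -1, 1], [0, 0, 0, 0.2, 0, -1, 1]]
  ]
}}

```text
clock: 1.35
tool_pos: [0.3922, 0.2929, 0.2525]
eef_rot: [0.701, 0.09, -0.09, -0.701]
contact_force: [0.2, -0.3, 0.6]
opening: 0.007
```

Request:
{"fn": "send_rows", "kwargs": {
  "motion": [
    [[0, 0, 0, 0.2, 0, -1, 1], [0, 0, 0, 0.2, 0, -1, 1], [0, 0, 0, 0.2, 0, -1, 1], [0, 0, 0, 0.2, 0, -1, 1], [0, 0, 0, 0.2, 0, -1, 1]]
  ]
}}

```text
clock: 1.77
tool_pos: [0.4368, 0.2012, 0.2525]
eef_rot: [0.701, 0.09, -0.09, -0.701]
contact_force: [0.9, 0.6, 0.1]
opening: 0.005
```

Request:
{"fn": "send_rows", "kwargs": {
  "motion": [
    [[0, 0, 0, 0.1, 0, -1, 1], [0, 0, 0, 0.1, 0, -1, 1], [0, 0, 0, 0.1, 0, -1, 1], [0, 0, 0, 0.1, 0, -1, 1], [0, 0, 0, 0.1, 0, -1, 1]]
  ]
}}

```text
clock: 2.18
tool_pos: [0.4716, 0.107, 0.2525]
eef_rot: [0.701, 0.09, -0.09, -0.701]
contact_force: [0.1, 0.1, 1.3]
opening: 0.005
```

Request:
{"fn": "send_rows", "kwargs": {
  "motion": [
    [[0, 0, 0, -0.3, 0, -1, 1], [0, 0, 0, -0.3, 0, -1, 1], [0, 0, 0, -0.3, 0, -1, 1], [0, 0, 0, -0.3, 0, -1, 1], [0, 0, 0, -0.3, 0, -1, 1]]
  ]
}}

```text
clock: 2.6
tool_pos: [0.4674, 0.0027, 0.2525]
eef_rot: [-0.701, -0.09, 0.09, 0.701]
contact_force: [0.6, -0.3, 0.5]
opening: 0.007
```

Request:
{"fn": "send_rows", "kwargs": {
  "motion": [
    [[0, 0, 0, -0.4, 0, -1, 1], [0, 0, 0, -0.4, 0, -1, 1], [0, 0, 0, -0.4, 0, -1, 1], [0, 0, 0, -0.4, 0, -1, 1], [0, 0, 0, -0.4, 0, -1, 1]]
  ]
}}

```text
clock: 3.02
tool_pos: [0.4538, -0.1042, 0.2525]
eef_rot: [-0.701, -0.09, 0.09, 0.701]
contact_force: [0.6, -0.2, 0.5]
opening: 0.011
```

Run:
```python
from h import *
plan(np.array([.43,-.255,.12])-.007*EX,want(EY))
```

```text
t 3.0167 pos [ 0.4538 -0.1042  0.2525] F [ 0.6  -0.24  0.49] op 0.011 q [ 0.44  0.52 -0.48  2.02  0.36  0.69  1.56]
shift total [-3.4   6.62 -7.  ] turn total [-0.   -0.1  -0.01] shift in target frame [-3.46  6.62 -6.97]
```

Request:
{"fn": "send_rows", "kwargs": {
  "motion": [
    [[0, 0, 0, -0.5, 0, -1, 1], [0, 0, 0, -0.5, 0, -1, 1], [0, 0, 0, -0.5, 0, -1, 1], [0, 0, 0, -0.5, 0, -1, 1], [0, 0, 0, -0.5, 0, -1, 1]]
  ]
}}

```text
clock: 3.43
tool_pos: [0.4306, -0.2135, 0.2525]
eef_rot: [-0.701, -0.09, 0.09, 0.701]
contact_force: [-0.7, 0.5, 0.5]
opening: 0.005
```

Request:
{"fn": "send_rows", "kwargs": {
  "motion": [
    [[0, -0.1, 0, -0.5, 1, -1, 1], [0, 0, 0, -0.4, 1, -1, 1], [0, 0, 0, 0, 1, 0, 1], [0, 0, 0, 0, 1, 0, 1], [0, 0, 0, 0, 1, 0, 1]]
  ]
}}

```text
clock: 3.85
tool_pos: [0.4236, -0.2563, 0.1515]
eef_rot: [-0.701, -0.092, 0.092, 0.701]
contact_force: [0.4, 0.5, -0.1]
opening: 0.004
```

Run:
```python
from h import *
from plant import imaging
plan(np.array([.43,-.255,.0675])-.007*EX,want(EY))
s=imaging.snapshot("top"); cv2.imwrite("pics/t1.png",cv2.resize(s["img"][130:280,310:450,::-1],None,fx=4,fy=4,interpolation=2))
```

```text
t 3.85 pos [ 0.4236 -0.2563  0.1515] F [ 0.38  0.53 -0.14] op 0.004 q [ 0.68  0.71 -0.37  2.04  0.52  0.48  1.76]
shift total [-0.02  4.2  -0.02] turn total [-0.   -0.02 -0.  ] shift in target frame [-0.02  4.2  -0.02]
```

View pics/t1.png

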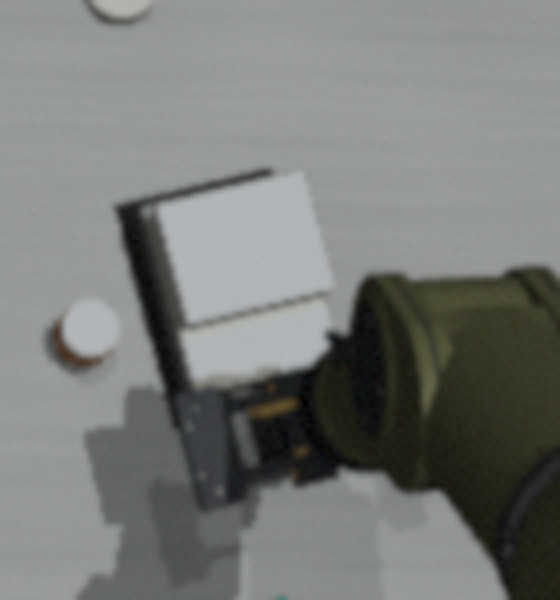

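Request:
{"fn": "send_rows", "kwargs": {
  "motion": [
    [[0, 0, 0, 0, 0.9, 0, 1], [0, 0, 0, 0, 0.9, 0, 1], [0, 0, 0, 0, 0.9, 0, 1], [0, 0, 0, 0, 0.9, 0, 1], [0, 0, 0, 0, 0.4, 0, 1]]
  ]
}}

```text
clock: 4.32
tool_pos: [0.4235, -0.2553, 0.0713]
eef_rot: [-0.701, -0.092, 0.094, 0.701]
contact_force: [0.1, 0.2, -0.3]
opening: 0.009
```

Request:
{"fn": "send_rows", "kwargs": {
  "motion": [
    [[0, 0, 0, 0, 0.1, 0, 1], [0, 0, 0, 0, 0.1, 0, 1], [0, 0, 0, 0, 0.1, 0, 1], [0, 0, 0, 0, 0.1, 0, 1], [0, 0, 0, 0, 0.1, 0, 1]]
  ]
}}

```text
clock: 4.73
tool_pos: [0.4244, -0.256, 0.0632]
eef_rot: [0.701, 0.093, -0.092, -0.701]
contact_force: [-0.0, -0.0, 0.5]
opening: 0.004
```

Run:
```python
from h import *
rel([.43,-.255,.0575])
```

```text
4.7333 dx,dy,dz mm [-5.7  0.5  5.7] F case [-0.05 -0.    0.51] op 0.004
```

Request:
{"fn": "send_rows", "kwargs": {
  "motion": [
    [[0, 0, 0, 0, 0.1, 0, 1], [0, 0, 0, 0, 0.1, 0, 1], [0, 0, 0, 0, 0.1, 0, 1], [0, 0, 0, 0, 0.05, 0, 1], [0, 0, 0, 0, 0, 0, 1]]
  ]
}}

```text
clock: 5.15
tool_pos: [0.4243, -0.2559, 0.0557]
eef_rot: [0.701, 0.093, -0.093, -0.701]
contact_force: [-0.0, -1.0, 3.5]
opening: 0.006
```

Request:
{"fn": "send_rows", "kwargs": {
  "motion": [
    [[0, 0, 0, 0, 0.05, 0, 1], [0, 0, 0, 0, 0, 0, 1], [0, 0, 0, 0, 0, 0, 1], [0, 0, 0, 0, 0, 0, 1], [0, 0, 0, 0, 0, 0, 1]]
  ]
}}

```text
clock: 5.57
tool_pos: [0.4243, -0.2558, 0.0548]
eef_rot: [0.701, 0.093, -0.093, -0.701]
contact_force: [0.9, -0.7, 4.5]
opening: 0.002
```

Run:
```python
from h import *
from plant import imaging
rel([.43,-.255,.0575])
s=imaging.snapshot("scene"); cv2.imwrite("pics/s1.png",cv2.resize(s["img"][150:280,100:260,::-1],None,fx=4,fy=4,interpolation=2))
```

```text
5.5667 dx,dy,dz mm [-5.7  0.7 -2.7] F case [ 0.7  -0.94  4.5 ] op 0.002
```

View pics/s1.png

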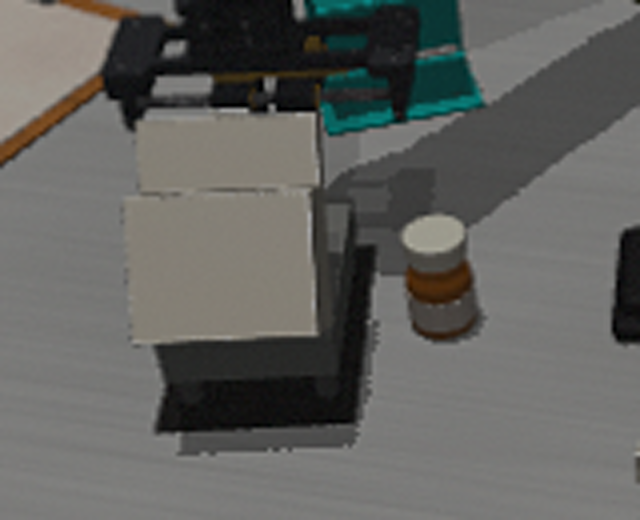

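Request:
{"fn": "send_rows", "kwargs": {
  "motion": [
    [[0, 0, 0, 0, -0.2, 0, 1], [0, 0, 0, -0.2, -1, 0, 1], [0, 0, 0, -0.2, -1, 0, 1], [0, 0, 0, 0, -1, 0, 1], [0, 0, 0, 0, -1, 0, 1]]
  ]
}}

```text
clock: 6.03
tool_pos: [0.4149, -0.2574, 0.1393]
eef_rot: [-0.7, -0.092, 0.094, 0.701]
contact_force: [-0.3, 0.4, 1.4]
opening: 0.006
```

Request:
{"fn": "send_rows", "kwargs": {
  "motion": [
    [[0, 0, 0, 0, -1, 0.6, 0], [0, 0, 0, 0, -1, 1, 0], [0, 0, 0, 0, -1, 1, 0], [0, 0, 0, 0.2, -1, 1, 0], [0, 0, 0, 0.2, 0, 1, 0]]
  ]
}}

```text
clock: 6.45
tool_pos: [0.4004, -0.1662, 0.2212]
eef_rot: [0.702, 0.094, -0.092, -0.7]
contact_force: [-0.0, 0.5, 0.0]
opening: 0.363
```

Request:
{"fn": "send_rows", "kwargs": {
  "motion": [
    [[0, 0, 0, 0.4, 0, 1, 0], [0, 0, 0, 0.4, 0, 1, 0], [0, 0, 0, 0.4, 0, 1, 0], [0, 0, 0, 0.4, 0, 1, 0], [0, 0, 0, 0.4, 0, 1, 0]]
  ]
}}

```text
clock: 6.87
tool_pos: [0.4117, -0.0589, 0.2185]
eef_rot: [-0.701, -0.092, 0.094, 0.701]
contact_force: [0.9, -0.4, -0.4]
opening: 0.501
```

Run:
```python
from h import *
from plant import imaging
rel([.43,-.255,.0575])
for n,b in (("top",(140,260,320,430)),("scene",(170,270,110,240))):
    s=imaging.snapshot(n); np.savez(n+"1.npz",**s); cv2.imwrite(f"pics/{n}2.png",cv2.resize(s["img"][b[0]:b[1],b[2]:b[3],::-1],None,fx=5,fy=5,interpolation=2))
```

```text
6.8667 dx,dy,dz mm [ 33.4 194.1 161. ] F case [ 0.79 -0.61 -0.41] op 0.501
```

View pics/top2.png

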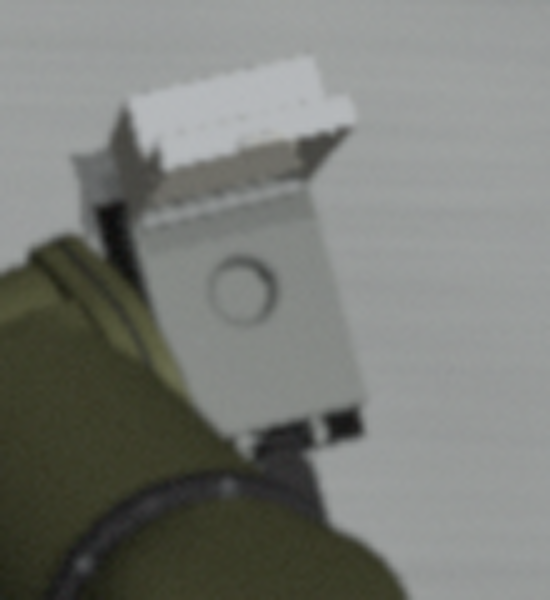

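View pics/scene2.png

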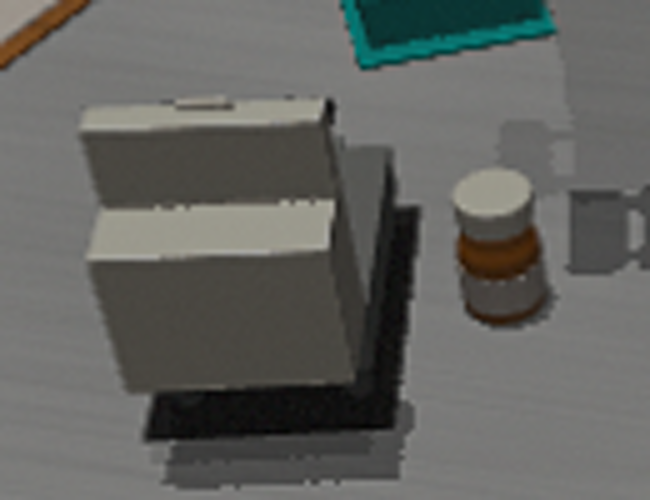

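Run:
```python
from h import *
t=load("top1.npz")
g=cv2.cvtColor(t["img"],cv2.COLOR_RGB2GRAY)[180:222,350:390].astype(float)
g=np.clip((g-90)/(175-90),0,1)*255
cv2.imwrite("pics/well.png",cv2.resize(g.astype(np.uint8),None,fx=14,fy=14,interpolation=cv2.INTER_CUBIC))
k=lambda p:np.array(p)/5+[320,140]-.4
for z in(.0535,.0575):
    P=onz(t,[k((243,291)),k((208,291)),k((278,291)),k((243,255)),k((243,328))],z);print(P.round(4))
    # block front edge corners, hinge line
    print(onz(t,[k((370,400)),k((218,437))],z).round(4))
```

```text
[[ 0.5373 -0.2293  0.0535]
 [ 0.5368 -0.2103  0.0535]
 [ 0.5379 -0.2483  0.0535]
 [ 0.557  -0.2293  0.0535]
 [ 0.5172 -0.2293  0.0535]]
[[ 0.4802 -0.2982  0.0535]
 [ 0.4581 -0.2159  0.0535]]
[[ 0.5366 -0.2285  0.0575]
 [ 0.5361 -0.2096  0.0575]
 [ 0.5372 -0.2475  0.0575]
 [ 0.5562 -0.2286  0.0575]
 [ 0.5166 -0.2285  0.0575]]
[[ 0.4796 -0.2972  0.0575]
 [ 0.4576 -0.2152  0.0575]]
```

View pics/well.png

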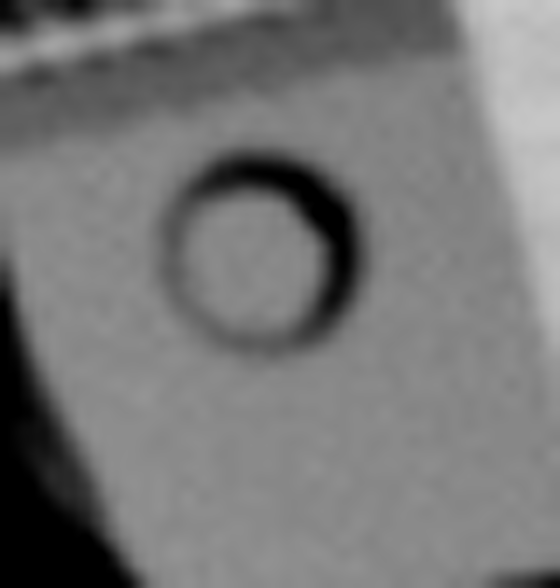

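Run:
```python
from h import *
t=load("top1.npz");s=load("scene1.npz")
def en(s,x0,y0,w,h,k,lo,hi):
    g=cv2.cvtColor(s["img"],cv2.COLOR_RGB2GRAY)[y0:y0+h,x0:x0+w].astype(float)
    return cv2.resize((np.clip((g-lo)/(hi-lo),0,1)*255).astype(np.uint8),(400,400),interpolation=cv2.INTER_CUBIC)
cv2.imwrite("pics/wt.png",np.hstack([en(t,184,164,32,32,0,40,200),en(s,336,220,40,40,0,20,190)]))
plan([.567,.2205,.25],want(EY))
```

```text
t 6.9667 pos [ 0.4126 -0.0564  0.2188] F [ 0.15  0.22 -0.11] op 0.502 q [ 0.3   0.51 -0.41  2.19  0.42  0.51  1.41]
shift total [11.13 -1.54 11.29] turn total [-0.03  0.08  0.  ] shift in target frame [11.06 -1.56 11.36]
```

View pics/wt.png

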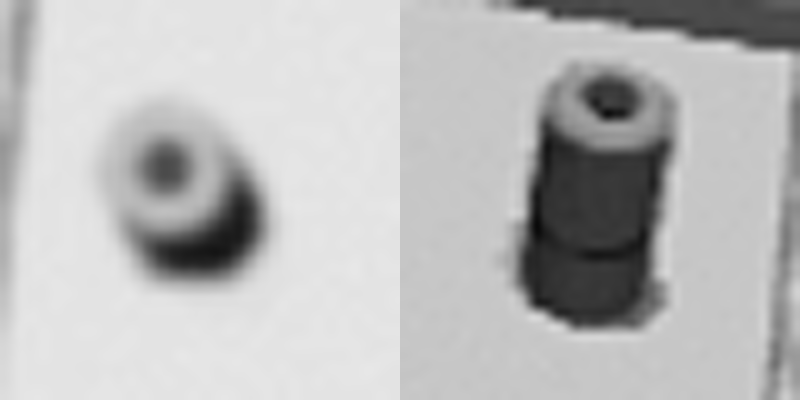

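Run:
```python
from h import *
t=load("top1.npz");s=load("scene1.npz")
print(tri(t,(196.74,176.8),s,(356.45,230.05)),onz(t,[(196.74,176.8)],.124),onz(s,[(356.45,230.05)],.124),onz(s,[(354.05,247.55)],.07))
```

```text
(array([0.5670726 , 0.22131395, 0.12222936]), np.float64(0.00021392186375101196)) [[0.56668337 0.22116912 0.124     ]] [[0.56913887 0.22103566 0.124     ]] [[0.56538648 0.22241359 0.07      ]]
```

Request:
{"fn": "send_rows", "kwargs": {
  "motion": [
    [[0, 0, 0, 1, -0.3, 1, -0.1], [0, 0, 0, 1, -0.3, 1, -0.1], [0, 0, 0, 1, -0.3, 1, -0.1], [0, 0, 0, 1, -0.3, 1, -0.1], [0, 0, 0, 1, -0.3, 1, -0.1]]
  ]
}}

```text
clock: 7.38
tool_pos: [0.483, 0.0624, 0.2487]
eef_rot: [0.701, 0.092, -0.093, -0.701]
contact_force: [0.3, -0.8, 0.0]
opening: 0.548
```

Request:
{"fn": "send_rows", "kwargs": {
  "motion": [
    [[0, 0, 0, 1, 0, 1, -0.1], [0, 0, 0, 1, 0, 1, -0.1], [0, 0, 0, 1, 0, 1, -0.1], [0, 0, 0, 1, 0, 1, -0.1], [0, 0, 0, 1, 0, 1, -0.1]]
  ]
}}

```text
clock: 7.8
tool_pos: [0.5538, 0.1847, 0.2482]
eef_rot: [0.702, 0.092, -0.093, -0.701]
contact_force: [0.2, 1.0, -0.4]
opening: 0.548
```

Run:
```python
from h import *
plan([.5675,.2215,.18],want(EY))
```

```text
t 7.8 pos [0.5538 0.1847 0.2482] F [ 0.21  0.97 -0.43] op 0.548 q [-0.16  0.66 -0.41  1.69  0.33  0.86  1.12]
shift total [1.15 3.4  1.6 ] turn total [ 0.01 -0.02 -0.03] shift in target frame [1.14 3.41 1.6 ]
```

Request:
{"fn": "send_rows", "kwargs": {
  "motion": [
    [[0, 0, 0, 0.6, 0.6, 0.8, -0.1], [0, 0, 0, 0.55, 0.7, 0.8, -0.1], [0, 0, 0, 0, 0.7, 0, -0.1], [0, 0, 0, 0, 0.7, 0, -0.1], [0, 0, 0, 0, 0.7, 0, -0.1]]
  ]
}}

```text
clock: 8.22
tool_pos: [0.5671, 0.2208, 0.1793]
eef_rot: [0.701, 0.092, -0.094, -0.701]
contact_force: [0.7, -0.1, -0.4]
opening: 0.55
```

Request:
{"fn": "send_rows", "kwargs": {
  "motion": [
    [[0, 0, 0, 0, 0.3, 0, -0.1], [0, 0, 0, 0, 0.3, 0, -0.1], [0, 0, 0, 0, 0.3, 0, -0.1], [0, 0, 0, 0, 0, 0, -0.1], [0, 0, 0, 0, 0, 0, -0.1]]
  ]
}}

```text
clock: 8.63
tool_pos: [0.5677, 0.2219, 0.1629]
eef_rot: [-0.701, -0.093, 0.093, 0.701]
contact_force: [0.1, 0.1, 0.3]
opening: 0.551
```

Run:
```python
from h import *
from plant import imaging
plan([.567,.2213,.105],want(EY))
s=imaging.snapshot("scene"); cv2.imwrite("pics/s3.png",cv2.resize(s["img"][160:290,260:420,::-1],None,fx=5,fy=5,interpolation=2))
```

```text
t 8.6333 pos [0.5677 0.2219 0.1629] F [0.12 0.13 0.27] op 0.551 q [-0.25  0.8  -0.36  1.69  0.39  0.72  1.03]
shift total [-0.04  2.9  -0.02] turn total [-0.   -0.01  0.  ] shift in target frame [-0.04  2.9  -0.02]
```

View pics/s3.png

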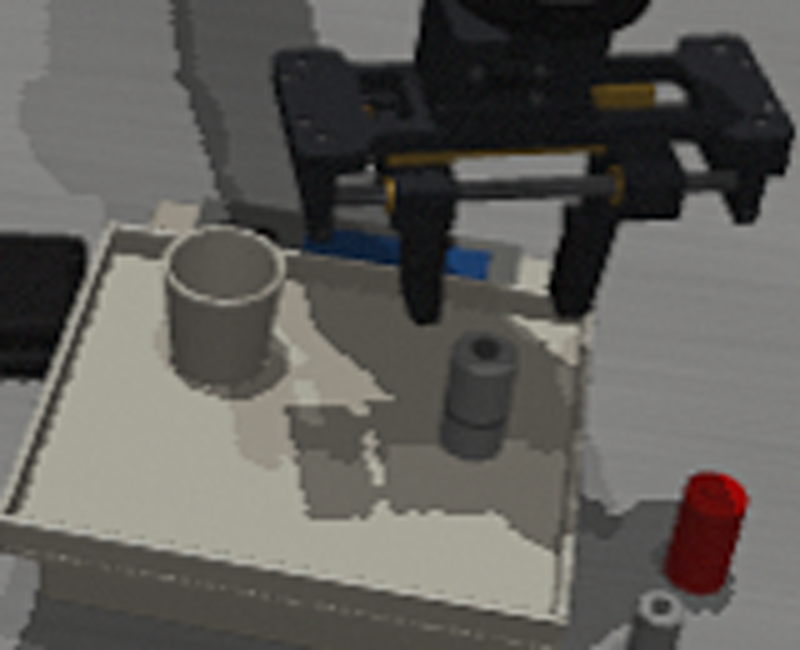

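Request:
{"fn": "send_rows", "kwargs": {
  "motion": [
    [[0, 0, 0, 0, 0.8, 0, -0.1], [0, 0, 0, 0, 0.8, 0, -0.1], [0, 0, 0, 0, 0.8, 0, -0.1], [0, 0, 0, 0, 0.5, 0, -0.1], [0, 0, 0, 0, 0, 0, -0.1]]
  ]
}}

```text
clock: 9.1
tool_pos: [0.5667, 0.2216, 0.1033]
eef_rot: [0.701, 0.092, -0.094, -0.701]
contact_force: [-0.7, -0.4, -0.7]
opening: 0.552
```

Request:
{"fn": "send_rows", "kwargs": {
  "motion": [
    [[0, 0, 0, 0, 0, 0, 0.6], [0, 0, 0, 0, 0, 0, 0.6], [0, 0, 0, 0, 0, 0, 0.6], [0, 0, 0, 0, 0, 0, 0.6], [0, 0, 0, 0, 0, 0, 0.6]]
  ],
  "force": 20
}}

```text
clock: 9.52
tool_pos: [0.5683, 0.2223, 0.1057]
eef_rot: [-0.701, -0.093, 0.092, 0.701]
contact_force: [0.2, 0.6, 4.9]
opening: 0.308
```

Run:
```python
from h import *
plan([.567,.2213,.105],want(EY))
```

```text
t 9.5167 pos [0.5683 0.2223 0.1057] F [0.2  0.59 4.9 ] op 0.308 q [-0.27  0.88 -0.32  1.72  0.43  0.61  0.99]
shift total [-0.08  0.04 -0.03] turn total [-0.   -0.01  0.02] shift in target frame [-0.08  0.04 -0.03]
```

Request:
{"fn": "send_rows", "kwargs": {
  "motion": [
    [[0, 0, 0, 0, -0.1, 0, 0.6], [0, 0, 0, 0, -0.4, 0, 0.6], [0, 0, 0, 0, -0.8, 0, 0.6], [0, 0, 0, 0, -1, 0, 0.6], [0, 0, 0, 0, -1, 0, 0.6]]
  ],
  "force": 25
}}

```text
clock: 9.93
tool_pos: [0.5669, 0.2218, 0.1713]
eef_rot: [0.701, 0.092, -0.094, -0.701]
contact_force: [-0.6, 0.6, -2.5]
opening: 0.308
```

Request:
{"fn": "send_rows", "kwargs": {
  "motion": [
    [[0, 0, 0, 0, -1, 0, 0.6], [0, 0, 0, 0, -0.8, -0.3, 0.6], [0, 0, 0, 0, -0.3, -0.6, 0.6], [0, 0, 0, 0, 0, -0.8, 0.6], [0, 0, 0, 0, 0, -0.8, 0.6]]
  ]
}}

```text
clock: 10.35
tool_pos: [0.5806, 0.1725, 0.213]
eef_rot: [0.701, 0.093, -0.093, -0.701]
contact_force: [-0.1, -0.3, -3.0]
opening: 0.307
```

Run:
```python
from h import *
plan([.537,-.2287,.19],want(EY))
```

```text
t 10.35 pos [0.5806 0.1725 0.213 ] F [-0.1  -0.29 -3.03] op 0.307 q [-0.14  0.73 -0.4   1.66  0.36  0.82  1.14]
shift total [ -7.33   1.16 -18.8 ] turn total [ 0.01  0.   -0.  ] shift in target frame [ -7.33   1.15 -18.8 ]
```

Request:
{"fn": "send_rows", "kwargs": {
  "motion": [
    [[0, 0, 0, -0.7, 0, -0.9, 0.6], [0, 0, 0, -0.8, 0, -1, 0.6], [0, 0, 0, -0.8, 0, -1, 0.6], [0, 0, 0, -0.8, 0, -1, 0.6], [0, 0, 0, -0.8, 0, -1, 0.6]]
  ]
}}

```text
clock: 10.77
tool_pos: [0.5296, 0.0566, 0.2122]
eef_rot: [0.701, 0.092, -0.093, -0.701]
contact_force: [-0.2, -0.3, -2.4]
opening: 0.305
```

Request:
{"fn": "send_rows", "kwargs": {
  "motion": [
    [[0, 0, 0, -0.8, 0, -1, 0.6], [0, 0, 0, -0.8, 0, -1, 0.6], [0, 0, 0, -0.8, 0, -1, 0.6], [0, 0, 0, -0.8, 0, -1, 0.6], [0, 0, 0, -0.4, 0, -1, 0.6]]
  ]
}}

```text
clock: 11.18
tool_pos: [0.4844, -0.059, 0.2122]
eef_rot: [0.701, 0.091, -0.094, -0.701]
contact_force: [-0.1, -0.2, -2.7]
opening: 0.306
```

Request:
{"fn": "send_rows", "kwargs": {
  "motion": [
    [[0, 0, 0, 0, 0, -1, 0.6], [0, 0, 0, 0, 0, -1, 0.6], [0, 0, 0, 0, 0, -1, 0.6], [0, 0, 0, 0, 0, -0.8, 0.6], [0, 0, 0, 0, 0, -0.6, 0.6]]
  ]
}}

```text
clock: 11.6
tool_pos: [0.5095, -0.1443, 0.2122]
eef_rot: [0.701, 0.091, -0.092, -0.701]
contact_force: [-0.4, 0.3, -2.1]
opening: 0.306
```

Run:
```python
from h import *
plan([.537,-.2287,.15],want(EY))
```

```text
t 11.6 pos [ 0.5095 -0.1443  0.2122] F [-0.43  0.27 -2.07] op 0.306 q [ 0.46  0.65 -0.44  1.89  0.42  0.7   1.6 ]
shift total [ 0.25  3.11 -4.43] turn total [ 0.01 -0.04 -0.02] shift in target frame [ 0.23  3.11 -4.43]
```

Request:
{"fn": "send_rows", "kwargs": {
  "motion": [
    [[0, 0, 0, 0, 0, -0.9, 0.6], [0, 0, 0, 0.1, 0, -0.9, 0.6], [0, 0, 0, 0.1, 0.3, -0.9, 0.6], [0, 0, 0, 0, 0.5, -0.9, 0.6], [0, 0, 0, 0, 0.7, -0.8, 0.6]]
  ]
}}

```text
clock: 12.02
tool_pos: [0.5373, -0.227, 0.1828]
eef_rot: [0.701, 0.093, -0.092, -0.701]
contact_force: [0.1, -0.3, -2.8]
opening: 0.306
```

Request:
{"fn": "send_rows", "kwargs": {
  "motion": [
    [[0, 0, 0, 0, 0.7, 0, 0.6], [0, 0, 0, 0, 0.5, 0, 0.6], [0, 0, 0, 0, 0.4, 0, 0.6], [0, 0, 0, 0, 0, 0, 0.6], [0, 0, 0, 0, 0, 0, 0.6]]
  ]
}}

```text
clock: 12.43
tool_pos: [0.5368, -0.2244, 0.1506]
eef_rot: [-0.701, -0.093, 0.093, 0.701]
contact_force: [0.7, 0.2, -1.9]
opening: 0.307
```

Run:
```python
from h import *
from plant import imaging
plan([.537,-.2287,.15],want(EY))
for n,b in (("top",(140,260,320,430)),("scene",(130,270,90,260))):
    s=imaging.snapshot(n); np.savez(n+"3.npz",**s); cv2.imwrite(f"pics/{n}4.png",cv2.resize(s["img"][b[0]:b[1],b[2]:b[3],::-1],None,fx=4,fy=4,interpolation=2))
```

```text
t 12.4333 pos [ 0.5368 -0.2244  0.1506] F [ 0.66  0.23 -1.87] op 0.307 q [ 0.55  0.79 -0.41  1.78  0.48  0.67  1.71]
shift total [-0.05  0.03 -0.21] turn total [-0.01  0.01 -0.01] shift in target frame [-0.05  0.03 -0.21]
```

View pics/top4.png

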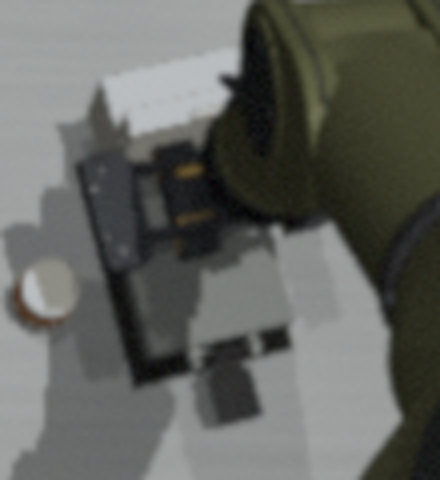

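View pics/scene4.png

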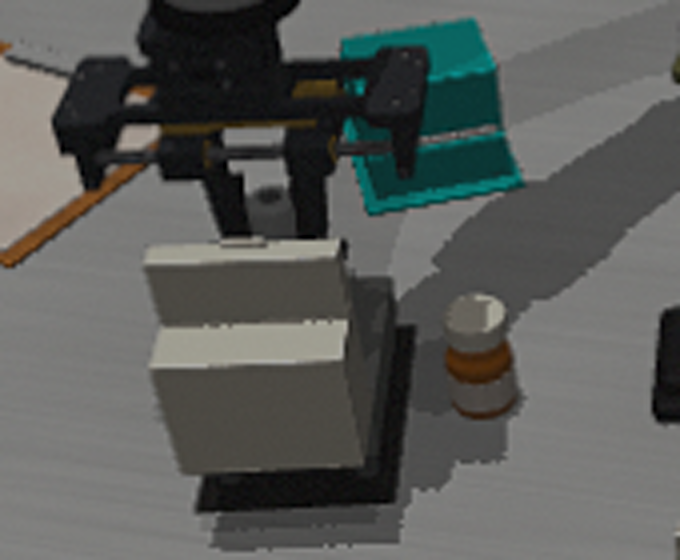

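Run:
```python
from h import *
s=load("scene3.npz")
g=s["img"][160:210,130:190,::-1]; cv2.imwrite("pics/z.png",cv2.resize(np.clip(g.astype(float)*1.8,0,255).astype(np.uint8),None,fx=12,fy=12,interpolation=2))
print(onz(s,[(157.4,178)],.170))
```

```text
[[ 0.53404864 -0.22437209  0.17      ]]
```

View pics/z.png

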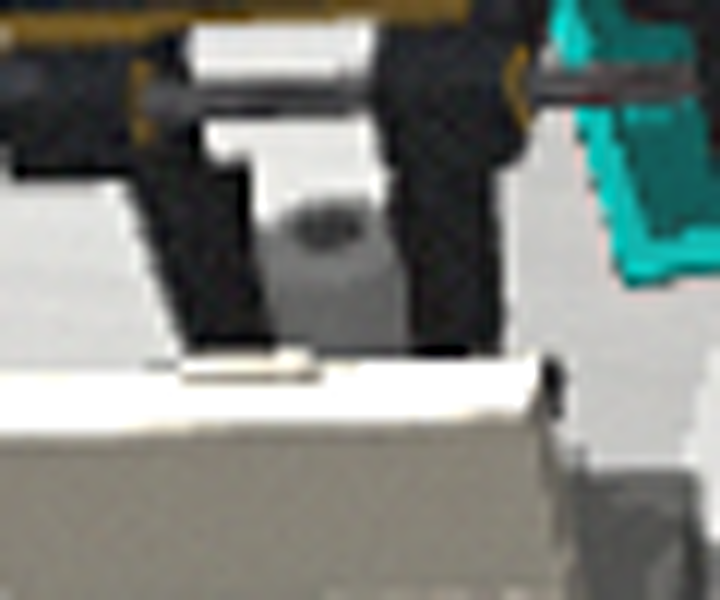

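Request:
{"fn": "send_rows", "kwargs": {
  "motion": [
    [[0, 0, 0, 0, 0.5, -0.2, 0.6], [0, 0, 0, 0, 0.6, 0, 0.6], [0, 0, 0, 0, 0.6, 0, 0.6], [0, 0, 0, 0, 0.4, 0, 0.6], [0, 0, 0, 0, 0.2, 0, 0.6]]
  ]
}}

```text
clock: 12.95
tool_pos: [0.5369, -0.2287, 0.1026]
eef_rot: [-0.7, -0.092, 0.094, 0.701]
contact_force: [0.6, 0.2, -2.3]
opening: 0.307
```

Request:
{"fn": "send_rows", "kwargs": {
  "motion": [
    [[0, 0, 0, 0, 0, 0, 0.6], [0, 0, 0, 0, 0, 0, 0.6], [0, 0, 0, 0, 0, 0, 0.6], [0, 0, 0, 0, 0, 0, 0.6], [0, 0, 0, 0, 0, 0, 0.6]]
  ]
}}

```text
clock: 13.37
tool_pos: [0.5383, -0.2292, 0.1052]
eef_rot: [0.701, 0.093, -0.092, -0.701]
contact_force: [0.4, -0.7, -2.4]
opening: 0.305
```

Run:
```python
from h import *
from plant import imaging
rel([.538,-.228,.09])
for n,b in (("top",(160,250,330,420)),("scene",(150,260,100,240))):
    s=imaging.snapshot(n); np.savez(n+"4.npz",**s); cv2.imwrite(f"pics/{n}5.png",cv2.resize(np.clip(s["img"][b[0]:b[1],b[2]:b[3],::-1]*1.6,0,255).astype(np.uint8),None,fx=5,fy=5,interpolation=2))
```

```text
13.3667 dx,dy,dz mm [-0.  -1.3 15.2] F case [ 0.26 -0.77 -2.35] op 0.305
```

View pics/top5.png

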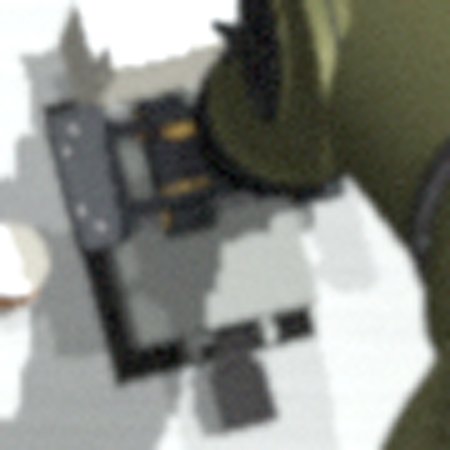

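Request:
{"fn": "send_rows", "kwargs": {
  "motion": [
    [[0, 0, 0, 0, 0.2, 0.05, 0.6], [0, 0, 0, 0, 0.2, 0, 0.6], [0, 0, 0, 0, 0.15, 0, 0.6], [0, 0, 0, 0, 0.1, 0, 0.6], [0, 0, 0, 0, 0, 0, 0.6]]
  ]
}}

```text
clock: 13.88
tool_pos: [0.5374, -0.228, 0.091]
eef_rot: [-0.701, -0.092, 0.093, 0.701]
contact_force: [-1.2, 0.3, -4.3]
opening: 0.307
```

Request:
{"fn": "send_rows", "kwargs": {
  "motion": [
    [[0, 0, 0, 0, 0.05, 0, 0.6], [0, 0, 0, 0, 0.05, 0, 0.6], [0, 0, 0, 0, 0.05, 0, 0.6], [0, 0, 0, 0, 0.05, 0, 0.6], [0, 0, 0, 0, 0, 0, 0.6]]
  ]
}}

```text
clock: 14.3
tool_pos: [0.5376, -0.2282, 0.0875]
eef_rot: [-0.701, -0.093, 0.093, 0.701]
contact_force: [0.3, -0.2, -1.4]
opening: 0.307
```

Run:
```python
from h import *
rel([.538,-.228,.09])
```

```text
14.3 dx,dy,dz mm [-0.4 -0.1 -2.5] F case [ 0.2  -0.3  -1.44] op 0.307
```

Request:
{"fn": "send_rows", "kwargs": {
  "motion": [
    [[0, 0, 0, 0, 0.05, 0, 0.6], [0, 0, 0, 0, 0.05, 0, 0.6], [0, 0, 0, 0, 0.05, 0, 0.6], [0, 0, 0, 0, 0, 0, 0.6], [0, 0, 0, 0, 0, 0, 0.6]]
  ]
}}

```text
clock: 14.72
tool_pos: [0.5377, -0.2281, 0.0846]
eef_rot: [-0.701, -0.093, 0.093, 0.701]
contact_force: [0.1, 0.2, -2.4]
opening: 0.304
```

Run:
```python
from h import *
rel([.538,-.228,.09])
```

```text
14.7167 dx,dy,dz mm [-0.3 -0.  -5.4] F case [ 0.11  0.17 -2.44] op 0.304
```

Request:
{"fn": "send_rows", "kwargs": {
  "motion": [
    [[0, 0, 0, 0, 0.05, 0, 0.6], [0, 0, 0, 0, 0.05, 0, 0.6], [0, 0, 0, 0, 0.05, 0, 0.6], [0, 0, 0, 0, 0, 0, 0.6], [0, 0, 0, 0, 0, 0, 0.6]]
  ]
}}

```text
clock: 15.13
tool_pos: [0.5377, -0.2281, 0.0816]
eef_rot: [-0.701, -0.093, 0.093, 0.701]
contact_force: [-0.0, 0.1, -1.7]
opening: 0.307
```

Request:
{"fn": "send_rows", "kwargs": {
  "motion": [
    [[0, 0, 0, 0, 0.05, 0, 0.6], [0, 0, 0, 0, 0.05, 0, 0.6], [0, 0, 0, 0, 0, 0, 0.6], [0, 0, 0, 0, 0, 0, 0.6], [0, 0, 0, 0, 0, 0, 0.6]]
  ]
}}

```text
clock: 15.55
tool_pos: [0.5378, -0.2282, 0.0797]
eef_rot: [-0.701, -0.093, 0.093, 0.701]
contact_force: [-0.4, 0.0, -1.6]
opening: 0.311
```

Run:
```python
from h import *
rel([.538,-.228,.09])
```

```text
15.55 dx,dy,dz mm [ -0.2  -0.1 -10.3] F case [-0.38  0.13 -1.61] op 0.311
```

Bottom now near 0.045, below any deck estimate and without contact: it is in the well. Continue in 1 mm steps.

Request:
{"fn": "send_rows", "kwargs": {
  "motion": [
    [[0, 0, 0, 0, 0.05, 0, 0.6], [0, 0, 0, 0, 0.05, 0, 0.6], [0, 0, 0, 0, 0, 0, 0.6], [0, 0, 0, 0, 0, 0, 0.6], [0, 0, 0, 0, 0, 0, 0.6]]
  ]
}}

```text
clock: 15.97
tool_pos: [0.5378, -0.2282, 0.0777]
eef_rot: [-0.701, -0.093, 0.093, 0.701]
contact_force: [0.4, -0.1, -0.9]
opening: 0.308
```

Request:
{"fn": "send_rows", "kwargs": {
  "motion": [
    [[0, 0, 0, 0, 0.05, 0, 0.6], [0, 0, 0, 0, 0, 0, 0.6], [0, 0, 0, 0, 0, 0, 0.6], [0, 0, 0, 0, 0, 0, 0.6], [0, 0, 0, 0, 0, 0, 0.6]]
  ]
}}

```text
clock: 16.38
tool_pos: [0.5379, -0.2282, 0.0776]
eef_rot: [0.701, 0.093, -0.093, -0.701]
contact_force: [-1.6, 0.8, 5.2]
opening: 0.302
```

Request:
{"fn": "send_rows", "kwargs": {
  "motion": [
    [[0, 0, 0, 0, -0.04, 0, 0.6], [0, 0, 0, 0, 0, 0, 0.4], [0, 0, 0, 0, 0, 0, 0.2], [0, 0, 0, 0, 0, 0, 0], [0, 0, 0, 0, 0, 0, 0]]
  ]
}}

```text
clock: 16.8
tool_pos: [0.5379, -0.2282, 0.0775]
eef_rot: [0.701, 0.093, -0.093, -0.701]
contact_force: [-0.2, 0.0, 0.2]
opening: 0.493
```

Request:
{"fn": "send_rows", "kwargs": {
  "motion": [
    [[0, 0, 0, 0, 0, 0, 0], [0, 0, 0, 0, -0.2, 0, 0], [0, 0, 0, 0, -0.6, 0, 0], [0, 0, 0, 0, -0.8, 0, 0], [0, 0, 0, 0, -0.8, 0, 0]]
  ]
}}

```text
clock: 17.22
tool_pos: [0.5377, -0.228, 0.1267]
eef_rot: [-0.701, -0.093, 0.093, 0.701]
contact_force: [0.4, 0.6, 0.2]
opening: 0.503
```

Request:
{"fn": "send_rows", "kwargs": {
  "motion": [
    [[0, 0, 0, 0, -1, 0, 0], [0, 0, 0, 0, -1, 0, 0], [0, 0, 0, 0, -1, 0, 0], [0, 0, 0, 0, -1, 0, 0], [0, 0, 0, 0, -1, 0, 1]]
  ]
}}

```text
clock: 17.63
tool_pos: [0.5376, -0.2281, 0.2277]
eef_rot: [0.701, 0.093, -0.093, -0.701]
contact_force: [0.3, 0.0, -0.1]
opening: 0.446
```

Request:
{"fn": "send_rows", "kwargs": {
  "motion": [
    [[0, 0, 0, -0.5, -1, 1, 1], [0, 0, 0, -0.5, -1, 1, 1], [0, 0, 0, 0, 0, 1, 1], [0, 0, 0, 0, 0, 1, 1], [0, 0, 0, 0, 0, 1, 1]]
  ]
}}

```text
clock: 18.05
tool_pos: [0.4921, -0.1361, 0.2671]
eef_rot: [0.701, 0.093, -0.092, -0.701]
contact_force: [0.3, 0.2, -0.8]
opening: 0.07
```

Run:
```python
from h import *
from plant import imaging
rel([.538,-.228,.09])
for n,b in (("top",(140,260,320,430)),("scene",(130,270,90,260))):
    s=imaging.snapshot(n); np.savez(n+"6.npz",**s); cv2.imwrite(f"pics/{n}6.png",cv2.resize(np.clip(s["img"][b[0]:b[1],b[2]:b[3],::-1]*1.2,0,255).astype(np.uint8),None,fx=4,fy=4,interpolation=2))
```

```text
18.05 dx,dy,dz mm [-20.4 100.7 177.1] F case [ 0.3   0.09 -0.8 ] op 0.07
```

View pics/top6.png

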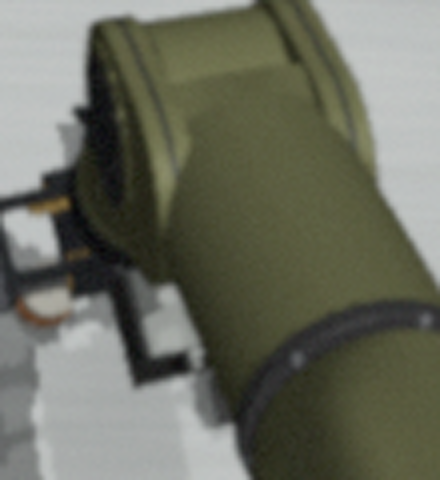

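View pics/scene6.png

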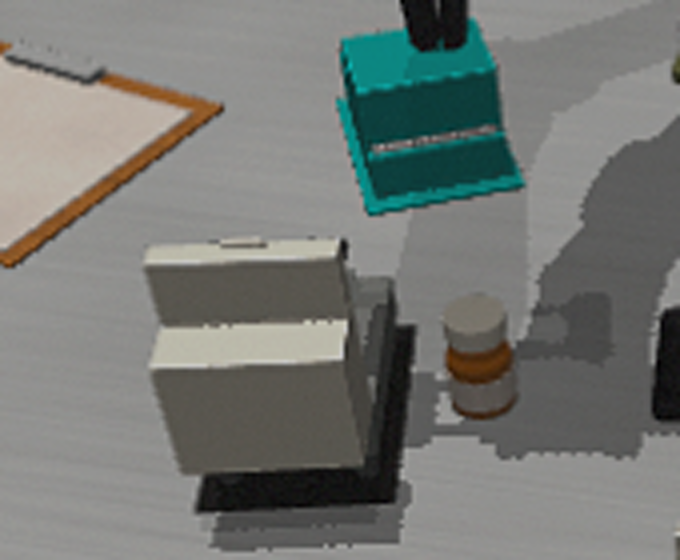

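```bash
cat >> h.py <<'E'
HA,HB,HZ=.5070,-.3605,.0575
def lidpt(phi,u=.106,off=0.0):
    Cu=u*np.cos(phi)-(.016+off)*np.sin(phi); Ch=u*np.sin(phi)+(.016+off)*np.cos(phi)
    a=HA-(Cu-.009); return EX*a+EY*HB+np.array([0,0,HZ+Ch+.014])
def caseval():
    from plant import get_state
    st=get_state();p=np.array(st["tool_pos"]);return -(p@EX-HA)*1e3+9,(p@EY-HB)*1e3,(p[2]-HZ-.014)*1e3
E
python3 - <<'E'
from h import *
print(lidpt(1.6),lidpt(1.6,off=.02))
plan(lidpt(1.6,off=.02)+[0,0,.08],want(EY))
plan(lidpt(1.6,off=.02),want(EY))
prev=lidpt(1.6)
for ph in np.arange(1.6,-.01,-.1):
    q=lidpt(ph); d=(q-prev)/.02; print(round(ph,2),q.round(4),"dx",round(d@EX,2),"dy(down)",round(-d[2],2)); prev=q
E
```

```text
[ 0.61052501 -0.20865996  0.17698761] [ 0.62982623 -0.20345209  0.17640362]
t 18.15 pos [ 0.4919 -0.1332  0.267 ] F [ 0.4  -1.14 -0.09] op 0.004 q [ 0.5   0.55 -0.5   1.88  0.36  0.8   1.64]
shift total [ 5.72  0.53 -5.22] turn total [-0.01  0.07  0.01] shift in target frame [ 5.74  0.53 -5.19]
t 18.15 pos [ 0.4919 -0.1332  0.267 ] F [ 0.4  -1.14 -0.09] op 0.004 q [ 0.5   0.55 -0.5   1.88  0.36  0.8   1.64]
shift total [ 5.71  4.53 -5.22] turn total [-0.01  0.07  0.01] shift in target frame [ 5.74  4.53 -5.19]
1.6 [ 0.6105 -0.2087  0.177 ] dx 0.0 dy(down) -0.0
1.5 [ 0.6003 -0.2114  0.1784] dx -0.53 dy(down) -0.07
1.4 [ 0.5899 -0.2142  0.1787] dx -0.54 dy(down) -0.02
1.3 [ 0.5796 -0.217   0.1779] dx -0.53 dy(down) 0.04
1.2 [ 0.5694 -0.2198  0.1761] dx -0.53 dy(down) 0.09
1.1 [ 0.5594 -0.2224  0.1732] dx -0.52 dy(down) 0.14
1.0 [ 0.5498 -0.225   0.1693] dx -0.5 dy(down) 0.19
0.9 [ 0.5406 -0.2275  0.1645] dx -0.48 dy(down) 0.24
0.8 [ 0.5319 -0.2299  0.1587] dx -0.45 dy(down) 0.29
0.7 [ 0.5238 -0.2321  0.152 ] dx -0.42 dy(down) 0.33
0.6 [ 0.5164 -0.2341  0.1446] dx -0.38 dy(down) 0.37
0.5 [ 0.5097 -0.2359  0.1364] dx -0.35 dy(down) 0.41
0.4 [ 0.5038 -0.2374  0.1275] dx -0.3 dy(down) 0.44
0.3 [ 0.4989 -0.2388  0.1181] dx -0.26 dy(down) 0.47
0.2 [ 0.4949 -0.2399  0.1082] dx -0.21 dy(down) 0.49
0.1 [ 0.4918 -0.2407  0.098 ] dx -0.16 dy(down) 0.51
-0.0 [ 0.4898 -0.2412  0.0875] dx -0.11 dy(down) 0.53
```

Request:
{"fn": "send_rows", "kwargs": {
  "motion": [
    [[0, 0, 0, 0.8, 0, -0.7, 1], [0, 0, 0, 0.8, 0, -0.7, 1], [0, 0, 0, 0.8, 0, -0.7, 1], [0, 0, 0, 0.8, 0, -0.7, 1], [0, 0, 0, 0.8, 0, -0.7, 1]]
  ]
}}

```text
clock: 18.57
tool_pos: [0.5887, -0.1854, 0.2662]
eef_rot: [0.701, 0.092, -0.092, -0.701]
contact_force: [0.4, -0.6, -0.2]
opening: -0.001
```

Request:
{"fn": "send_rows", "kwargs": {
  "motion": [
    [[0, 0, 0, 0.8, 0, -0.7, 1], [0, 0, 0, 0.8, 0, -0.7, 1], [0, 0.1, 0, 0.1, 0, -0.3, 1], [0, 0, 0, 0, 0, 0, 1], [0, 0, 0, 0, 0, 0, 1]]
  ]
}}

```text
clock: 18.98
tool_pos: [0.6287, -0.2082, 0.2654]
eef_rot: [-0.701, -0.089, 0.09, 0.701]
contact_force: [-0.5, 0.3, 0.3]
opening: 0.003
```

Run:
```python
from h import *
from plant import imaging
plan(lidpt(1.6,off=.02),want(EY))
for n,b in (("top",(120,270,310,460)),("scene",(110,270,90,260))):
    s=imaging.snapshot(n); np.savez(n+"7.npz",**s); cv2.imwrite(f"pics/{n}7.png",cv2.resize(np.clip(s["img"][b[0]:b[1],b[2]:b[3],::-1]*1.2,0,255).astype(np.uint8),None,fx=4,fy=4,interpolation=2))
```

```text
t 18.9833 pos [ 0.6287 -0.2082  0.2654] F [-0.54  0.33  0.34] op 0.003 q [ 0.49  0.76 -0.48  1.42  0.37  1.06  1.77]
shift total [0.12 4.45 0.21] turn total [-0.   -0.12 -0.01] shift in target frame [0.12 4.45 0.21]
```

View pics/top7.png

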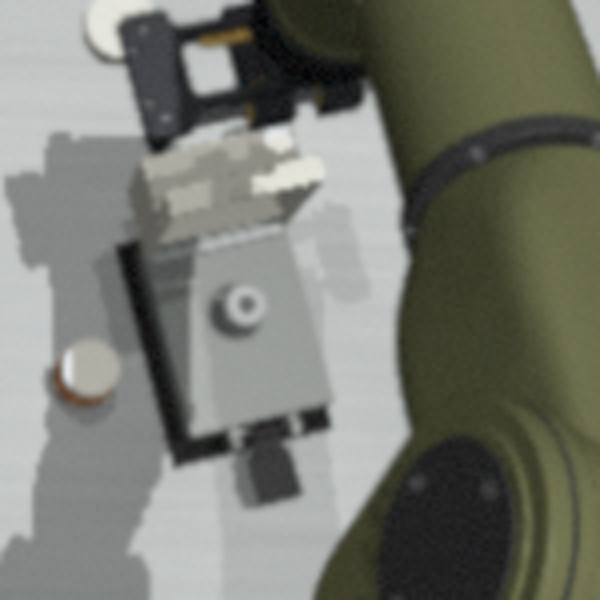

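View pics/scene7.png

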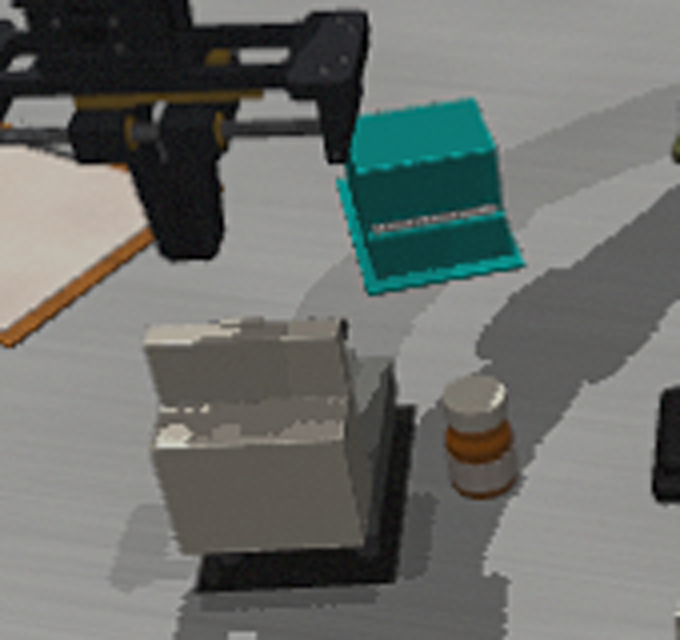

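Run:
```python
from h import *
t=load("top7.npz"); print(onz(t,[(371.1,195.9)],.0975))
```

```text
[[ 0.53456578 -0.22853386  0.0975    ]]
```

Request:
{"fn": "send_rows", "kwargs": {
  "motion": [
    [[0, -0.1, 0, 0.1, 0.8, 0.2, 1], [0, 0, 0, 0.1, 0.9, 0, 1], [0, 0, 0, 0, 0.9, 0, 1], [0, 0, 0, 0, 0.9, 0, 1], [0, 0, 0, 0, 0.7, 0, 1]]
  ]
}}

```text
clock: 19.5
tool_pos: [0.6311, -0.2021, 0.1806]
eef_rot: [-0.701, -0.093, 0.094, 0.701]
contact_force: [1.4, -0.8, -0.1]
opening: 0.003
```

Request:
{"fn": "send_rows", "kwargs": {
  "motion": [
    [[0, 0, 0, 0, 0.2, 0, 1], [0, 0, 0, -0.2, 0, 0, 1], [0, 0, 0, -0.2, 0, 0, 1], [0, 0, 0, -0.2, 0, 0, 1], [0, 0, 0, -0.2, 0, 0, 1]]
  ]
}}

```text
clock: 19.92
tool_pos: [0.6169, -0.2072, 0.1788]
eef_rot: [0.701, 0.093, -0.092, -0.701]
contact_force: [-0.5, -0.3, -1.1]
opening: 0.003
```

Run:
```python
from h import *
plan(lidpt(1.6),want(EY)); print(caseval())
```

```text
t 19.9167 pos [ 0.6169 -0.2072  0.1788] F [-0.54 -0.33 -1.07] op 0.003 q [ 0.48  0.84 -0.44  1.54  0.43  0.86  1.72]
shift total [-0.33  0.09  0.01] turn total [ 0.01 -0.01  0.02] shift in target frame [-0.33  0.09  0.01]
(np.float64(-25.657556515147235), np.float64(-0.2648133586012902), np.float64(107.27842641721426))
```

Request:
{"fn": "send_rows", "kwargs": {
  "motion": [
    [[0, 0, 0, -0.2, 0, 0, 1], [0, 0, 0, -0.2, 0, 0, 1], [0, 0, 0, -0.25, -0.02, 0, 1], [0, 0, 0, -0.25, -0.02, 0, 1], [0, 0, 0, -0.25, 0, 0, 1]]
  ]
}}

```text
clock: 20.33
tool_pos: [0.5946, -0.213, 0.1787]
eef_rot: [0.701, 0.093, -0.092, -0.701]
contact_force: [1.2, -0.5, 0.6]
opening: 0.004
```

Run:
```python
from h import *
from plant import imaging
plan(lidpt(1.4),want(EY)); print(caseval())
s=imaging.snapshot("scene"); cv2.imwrite("pics/s8.png",cv2.resize(s["img"][110:270,90:260,::-1],None,fx=4,fy=4,interpolation=2))
```

```text
t 20.3333 pos [ 0.5946 -0.213   0.1787] F [ 1.15 -0.5   0.62] op 0.004 q [ 0.51  0.81 -0.44  1.61  0.44  0.82  1.72]
shift total [-0.24 -0.    0.  ] turn total [ 0.   -0.    0.01] shift in target frame [-0.24 -0.    0.  ]
(np.float64(-2.613021992426642), np.float64(-0.02093247397211284), np.float64(107.16370748438668))
```

View pics/s8.png

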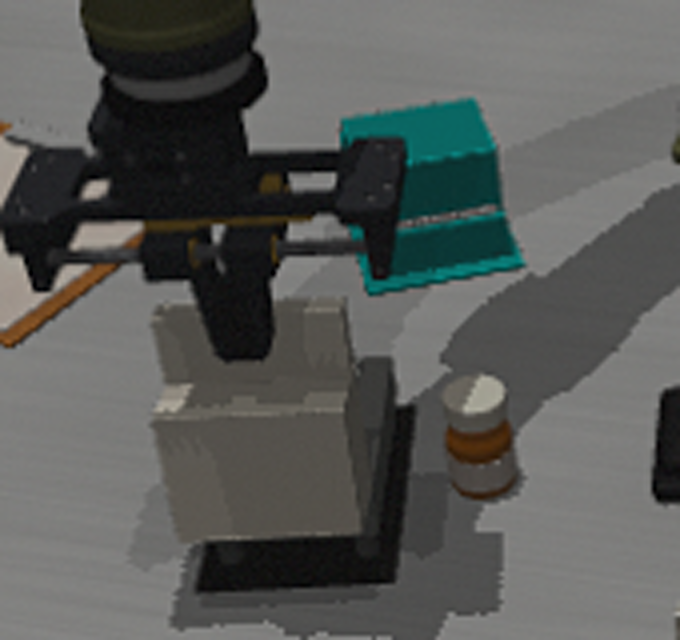

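Request:
{"fn": "send_rows", "kwargs": {
  "motion": [
    [[0, 0, 0, -0.27, 0, 0, 1], [0, 0, 0, -0.27, 0.01, 0, 1], [0, 0, 0, -0.27, 0.02, 0, 1], [0, 0, 0, -0.27, 0.03, 0, 1], [0, 0, 0, -0.27, 0.05, 0, 1]]
  ]
}}

```text
clock: 20.8
tool_pos: [0.5681, -0.2199, 0.1759]
eef_rot: [-0.701, -0.093, 0.093, 0.701]
contact_force: [1.3, 0.4, 0.2]
opening: 0.005
```

Request:
{"fn": "send_rows", "kwargs": {
  "motion": [
    [[0, 0, 0, -0.26, 0.07, 0, 1], [0, 0, 0, -0.26, 0.08, 0, 1], [0, 0, 0, -0.25, 0.09, 0, 1], [0, 0, 0, -0.25, 0.1, 0, 1], [0, 0, 0, -0.25, 0.1, 0, 1]]
  ]
}}

```text
clock: 21.22
tool_pos: [0.5437, -0.2265, 0.1671]
eef_rot: [-0.701, -0.093, 0.093, 0.701]
contact_force: [1.7, 0.6, -0.9]
opening: 0.003
```

Run:
```python
from h import *
plan(lidpt(.9),want(EY)); print(caseval()); rel([0,0,0])
```

```text
t 21.2167 pos [ 0.5437 -0.2265  0.1671] F [ 1.68  0.64 -0.88] op 0.003 q [ 0.56  0.78 -0.43  1.75  0.46  0.72  1.72]
shift total [-0.16  0.13 -0.01] turn total [-0. -0.  0.] shift in target frame [-0.16  0.13 -0.01]
(np.float64(50.06185537714235), np.float64(0.15688774760047597), np.float64(95.5896394025209))
21.2167 dx,dy,dz mm [ 465.9 -360.3  167.1] F case [ 1.79  0.18 -0.88] op 0.003
```

Request:
{"fn": "send_rows", "kwargs": {
  "motion": [
    [[0, 0, 0, -0.23, 0.13, 0, 1], [0, 0, 0, -0.23, 0.14, 0, 1], [0, 0, 0, -0.22, 0.15, 0, 1], [0, 0, 0, -0.21, 0.16, 0, 1], [0, 0, 0, -0.21, 0.17, 0, 1]]
  ]
}}

```text
clock: 21.63
tool_pos: [0.5226, -0.2323, 0.152]
eef_rot: [-0.701, -0.093, 0.093, 0.701]
contact_force: [0.9, 1.6, -0.1]
opening: 0.002
```

Request:
{"fn": "send_rows", "kwargs": {
  "motion": [
    [[0, 0, 0, -0.2, 0.18, 0, 1], [0, 0, 0, -0.19, 0.19, 0, 1], [0, 0, 0, -0.18, 0.2, 0, 1], [0, 0, 0, -0.17, 0.21, 0, 1], [0, 0, 0, -0.16, 0.21, 0, 1]]
  ]
}}

```text
clock: 22.05
tool_pos: [0.5052, -0.2369, 0.1321]
eef_rot: [-0.701, -0.093, 0.093, 0.701]
contact_force: [1.0, 0.2, -0.6]
opening: 0.001
```

Run:
```python
from h import *
from plant import imaging
plan(lidpt(.4),want(EY)); print(caseval()); rel([0,0,0])
s=imaging.snapshot("scene"); cv2.imwrite("pics/s9.png",cv2.resize(s["img"][110:270,90:260,::-1],None,fx=4,fy=4,interpolation=2))
```

```text
t 22.05 pos [ 0.5052 -0.2369  0.1321] F [ 0.96  0.21 -0.65] op 0.001 q [ 0.58  0.8  -0.39  1.87  0.52  0.58  1.69]
shift total [-0.07  0.23 -0.01] turn total [-0. -0.  0.] shift in target frame [-0.07  0.23 -0.01]
(np.float64(89.93052936329659), np.float64(0.12232794919325718), np.float64(60.580187111398494))
22.05 dx,dy,dz mm [ 426.1 -360.4  132.1] F case [ 0.98 -0.04 -0.65] op 0.001
```

View pics/s9.png

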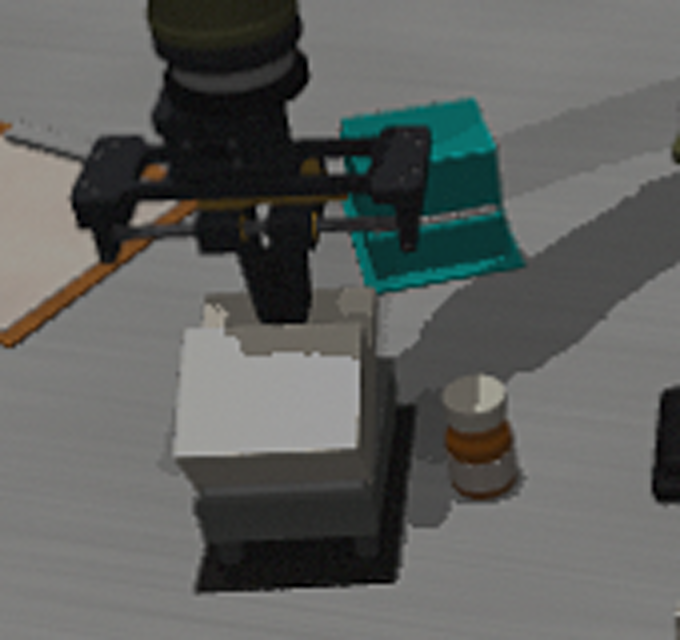

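Request:
{"fn": "send_rows", "kwargs": {
  "motion": [
    [[0, 0, 0, -0.15, 0.22, 0, 1], [0, 0, 0, -0.14, 0.22, 0, 1], [0, 0, 0, -0.13, 0.23, 0, 1], [0, 0, 0, -0.12, 0.24, 0, 1], [0, 0, 0, -0.11, 0.24, 0, 1]]
  ]
}}

```text
clock: 22.52
tool_pos: [0.4929, -0.2403, 0.109]
eef_rot: [-0.701, -0.093, 0.093, 0.701]
contact_force: [0.9, 0.4, 1.0]
opening: 0.004
```

Run:
```python
from h import *
plan(lidpt(.15),want(EY)); print(caseval()); rel([0,0,0])
```

```text
t 22.5167 pos [ 0.4929 -0.2403  0.109 ] F [0.93 0.41 0.95] op 0.004 q [ 0.58  0.82 -0.36  1.91  0.55  0.51  1.67]
shift total [ 0.01  0.29 -0.01] turn total [-0. -0.  0.] shift in target frame [ 0.01  0.29 -0.01]
(np.float64(102.69796179506007), np.float64(0.11393532683690033), np.float64(37.52450008963942))
22.5167 dx,dy,dz mm [ 413.3 -360.4  109. ] F case [1.01 0.16 0.95] op 0.004
```

Request:
{"fn": "send_rows", "kwargs": {
  "motion": [
    [[0, 0, 0, -0.06, 0.1, 0, 1], [0, 0, 0, -0.06, 0.1, 0, 1], [0, 0, 0, -0.05, 0.1, 0, 1], [0, 0, 0, -0.05, 0.1, 0, 1], [0, 0, 0, -0.05, 0.1, 0, 1]]
  ]
}}

```text
clock: 22.93
tool_pos: [0.4879, -0.2417, 0.0994]
eef_rot: [0.701, 0.093, -0.093, -0.701]
contact_force: [0.7, 0.1, 0.3]
opening: 0.003
```

Run:
```python
from h import *
print(caseval()); rel([0,0,0])
```

```text
(np.float64(107.90953602733221), np.float64(0.0889585831225781), np.float64(27.925355319873287))
22.9333 dx,dy,dz mm [ 408.1 -360.4   99.4] F case [ 0.67 -0.07  0.25] op 0.003
```

Request:
{"fn": "send_rows", "kwargs": {
  "motion": [
    [[0, 0, 0, 0, 0.05, 0, 1], [0, 0, 0, 0, 0.05, 0, 1], [0, 0, 0, 0, 0.05, 0, 1], [0, 0, 0, 0, 0, 0, 1], [0, 0, 0, 0, 0, 0, 1]]
  ]
}}

```text
clock: 23.35
tool_pos: [0.4874, -0.2418, 0.0964]
eef_rot: [-0.701, -0.093, 0.093, 0.701]
contact_force: [-0.9, -0.0, 0.2]
opening: 0.005
```

Request:
{"fn": "send_rows", "kwargs": {
  "motion": [
    [[0, 0, 0, 0, 0.05, 0, 1], [0, 0, 0, 0, 0.05, 0, 1], [0, 0, 0, 0, 0, 0, 1], [0, 0, 0, 0, 0, 0, 1], [0, 0, 0, 0, 0, 0, 1]]
  ]
}}

```text
clock: 23.77
tool_pos: [0.4876, -0.2418, 0.0945]
eef_rot: [0.701, 0.093, -0.093, -0.701]
contact_force: [-1.5, -0.3, 2.2]
opening: 0.005
```

Request:
{"fn": "send_rows", "kwargs": {
  "motion": [
    [[0, 0, 0, 0, 0.04, 0, 1], [0, 0, 0, 0, 0, 0, 1], [0, 0, 0, 0, 0.03, 0, 1], [0, 0, 0, 0, 0, 0, 1], [0, 0, 0, 0, 0, 0, 1]]
  ]
}}

```text
clock: 24.18
tool_pos: [0.4873, -0.2418, 0.0931]
eef_rot: [0.701, 0.092, -0.093, -0.701]
contact_force: [-1.6, -0.6, 5.1]
opening: 0.002
```

Request:
{"fn": "send_rows", "kwargs": {
  "motion": [
    [[0, 0, 0, 0, 0.04, 0, 1], [0, 0, 0, 0, 0, 0, 1], [0, 0, 0, 0, 0, 0, 1], [0, 0, 0, 0, 0, 0, 1], [0, 0, 0, 0, 0, 0, 1]]
  ]
}}

```text
clock: 24.6
tool_pos: [0.4872, -0.2419, 0.0924]
eef_rot: [0.701, 0.092, -0.093, -0.701]
contact_force: [-3.2, -0.2, 6.3]
opening: 0.004
```

Request:
{"fn": "send_rows", "kwargs": {
  "motion": [
    [[0, 0, 0, 0, 0.03, 0, 1], [0, 0, 0, 0, 0, 0, 1], [0, 0, 0, 0, 0, 0, 1], [0, 0, 0, 0, 0, 0, 1], [0, 0, 0, 0, 0, 0, 1]]
  ]
}}

```text
clock: 25.02
tool_pos: [0.4871, -0.2419, 0.0918]
eef_rot: [0.701, 0.092, -0.093, -0.701]
contact_force: [-3.0, -0.9, 6.9]
opening: 0.007
```

Request:
{"fn": "send_rows", "kwargs": {
  "motion": [
    [[0, 0, 0, 0, 0.03, 0, 1], [0, 0, 0, 0, 0, 0, 1], [0, 0, 0, 0, 0, 0, 1], [0, 0, 0, 0, 0, 0, 1], [0, 0, 0, 0, 0, 0, 1]]
  ]
}}

```text
clock: 25.43
tool_pos: [0.487, -0.242, 0.0914]
eef_rot: [0.701, 0.092, -0.093, -0.701]
contact_force: [-4.5, -0.7, 8.0]
opening: 0.008
```

Request:
{"fn": "send_rows", "kwargs": {
  "motion": [
    [[0, 0, 0, 0, 0.03, 0, 1], [0, 0, 0, 0, 0, 0, 1], [0, 0, 0, 0, 0, 0, 1], [0, 0, 0, 0, 0, 0, 1], [0, 0, 0, 0, 0, 0, 1]]
  ]
}}

```text
clock: 25.85
tool_pos: [0.4869, -0.242, 0.0907]
eef_rot: [0.701, 0.092, -0.093, -0.701]
contact_force: [-3.4, -0.3, 7.5]
opening: 0.005
```

Request:
{"fn": "send_rows", "kwargs": {
  "motion": [
    [[0, 0, 0, 0, 0.03, 0, 1], [0, 0, 0, 0, 0, 0, 1], [0, 0, 0, 0, 0, 0, 1], [0, 0, 0, 0, 0, 0, 1], [0, 0, 0, 0, 0, 0, 1]]
  ]
}}

```text
clock: 26.27
tool_pos: [0.4868, -0.242, 0.0899]
eef_rot: [0.701, 0.092, -0.093, -0.701]
contact_force: [-3.0, -1.2, 6.4]
opening: 0.006
```

Request:
{"fn": "send_rows", "kwargs": {
  "motion": [
    [[0, 0, 0, 0, 0.03, 0, 1], [0, 0, 0, 0, 0, 0, 1], [0, 0, 0, 0, 0, 0, 1], [0, 0, 0, 0, 0, 0, 1], [0, 0, 0, 0, 0, 0, 1]]
  ]
}}

```text
clock: 26.68
tool_pos: [0.4885, -0.2413, 0.0892]
eef_rot: [-0.701, -0.093, 0.092, 0.701]
contact_force: [-0.7, -0.0, 1.2]
opening: 0.004
```

Request:
{"fn": "send_rows", "kwargs": {
  "motion": [
    [[0, 0, 0, 0, 0.03, 0, 1], [0, 0, 0, 0, 0, 0, 1], [0, 0, 0, 0, 0, 0, 1], [0, 0, 0, 0, 0, 0, 1], [0, 0, 0, 0, 0, 0, 1]]
  ]
}}

```text
clock: 27.1
tool_pos: [0.4879, -0.2415, 0.0886]
eef_rot: [-0.701, -0.093, 0.093, 0.701]
contact_force: [-0.4, 0.5, -0.2]
opening: 0.004
```

Request:
{"fn": "send_rows", "kwargs": {
  "motion": [
    [[0, 0, 0, 0, 0.04, 0, 1], [0, 0, 0, 0, 0.04, 0, 1], [0, 0, 0, 0, 0, 0, 1], [0, 0, 0, 0, 0, 0, 1], [0, 0, 0, 0, 0, 0, 1]]
  ]
}}

```text
clock: 27.52
tool_pos: [0.4877, -0.2417, 0.0871]
eef_rot: [-0.701, -0.093, 0.093, 0.701]
contact_force: [0.6, -0.6, 0.8]
opening: 0.01
```

Request:
{"fn": "send_rows", "kwargs": {
  "motion": [
    [[0, 0, 0, 0, 0.03, 0, 1], [0, 0, 0, 0, 0.03, 0, 1], [0, 0, 0, 0, 0, 0, 1], [0, 0, 0, 0, 0, 0, 1], [0, 0, 0, 0, 0, 0, 1]]
  ]
}}

```text
clock: 27.93
tool_pos: [0.4876, -0.2417, 0.0859]
eef_rot: [-0.701, -0.093, 0.093, 0.701]
contact_force: [-0.5, 0.2, 1.3]
opening: 0.009
```

Request:
{"fn": "send_rows", "kwargs": {
  "motion": [
    [[0, 0, 0, 0, 0.03, 0, 1], [0, 0, 0, 0, 0, 0, 1], [0, 0, 0, 0, 0.02, 0, 1], [0, 0, 0, 0, 0, 0, 1], [0, 0, 0, 0, 0, 0, 1]]
  ]
}}

```text
clock: 28.35
tool_pos: [0.4877, -0.2417, 0.0849]
eef_rot: [-0.701, -0.093, 0.093, 0.701]
contact_force: [-2.0, 0.9, 1.4]
opening: 0.006
```

Run:
```python
from h import *
from plant import imaging
print(caseval()); rel([0,0,0])
s=imaging.snapshot("scene"); cv2.imwrite("pics/s10.png",cv2.resize(s["img"][110:270,90:260,::-1],None,fx=4,fy=4,interpolation=2))
```

```text
(np.float64(108.06100850935672), np.float64(0.10842115659404072), np.float64(13.354734073324858))
28.35 dx,dy,dz mm [ 407.9 -360.4   84.9] F case [-1.67  1.33  1.35] op 0.006
```

View pics/s10.png

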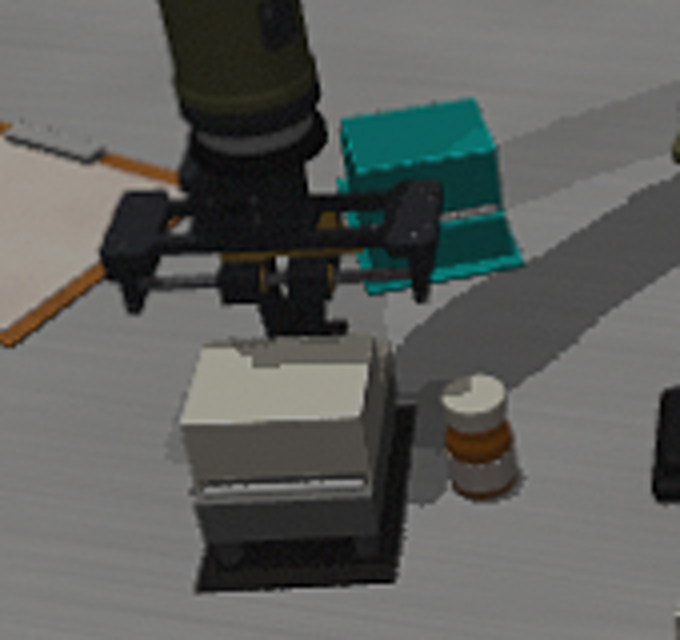

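Request:
{"fn": "send_rows", "kwargs": {
  "motion": [
    [[0, 0, 0, 0, 0.02, 0, 1], [0, 0, 0, 0, 0, 0, 1], [0, 0, 0, 0, 0, 0, 1], [0, 0, 0, 0, 0, 0, 1], [0, 0, 0, 0, 0, 0, 1]]
  ]
}}

```text
clock: 28.82
tool_pos: [0.4877, -0.2417, 0.0845]
eef_rot: [-0.701, -0.093, 0.093, 0.701]
contact_force: [-1.2, -0.7, 2.5]
opening: 0.005
```

Request:
{"fn": "send_rows", "kwargs": {
  "motion": [
    [[0, 0, 0, 0, 0.02, 0, 1], [0, 0, 0, 0, 0, 0, 1], [0, 0, 0, 0, 0, 0, 1], [0, 0, 0, 0, 0, 0, 1], [0, 0, 0, 0, 0, 0, 1]]
  ]
}}

```text
clock: 29.23
tool_pos: [0.4877, -0.2417, 0.0841]
eef_rot: [0.701, 0.093, -0.093, -0.701]
contact_force: [-1.7, -1.0, 4.8]
opening: 0.008
```

Request:
{"fn": "send_rows", "kwargs": {
  "motion": [
    [[0, 0, 0, 0, 0.02, 0, 1], [0, 0, 0, 0, 0, 0, 1], [0, 0, 0, 0, 0, 0, 1], [0, 0, 0, 0, 0, 0, 1], [0, 0, 0, 0, 0, 0, 1]]
  ]
}}

```text
clock: 29.65
tool_pos: [0.4877, -0.2417, 0.0838]
eef_rot: [0.701, 0.093, -0.093, -0.701]
contact_force: [-2.2, -0.9, 5.6]
opening: 0.0
```

Request:
{"fn": "send_rows", "kwargs": {
  "motion": [
    [[0, 0, 0, 0, 0.02, 0, 1], [0, 0, 0, 0, 0, 0, 1], [0, 0, 0, 0, 0, 0, 1], [0, 0, 0, 0, 0, 0, 1], [0, 0, 0, 0, 0, 0, 1]]
  ]
}}

```text
clock: 30.07
tool_pos: [0.4877, -0.2417, 0.0836]
eef_rot: [0.701, 0.093, -0.093, -0.701]
contact_force: [-2.4, -0.1, 7.1]
opening: 0.006
```

Request:
{"fn": "send_rows", "kwargs": {
  "motion": [
    [[0, 0, 0, 0, 0.03, 0, 1], [0, 0, 0, 0, 0, 0, 1], [0, 0, 0, 0, 0, 0, 1], [0, 0, 0, 0, 0, 0, 1], [0, 0, 0, 0, 0, 0, 1]]
  ]
}}

```text
clock: 30.48
tool_pos: [0.4876, -0.2417, 0.0831]
eef_rot: [0.701, 0.093, -0.093, -0.701]
contact_force: [-3.4, 0.2, 8.8]
opening: 0.003
```

Request:
{"fn": "send_rows", "kwargs": {
  "motion": [
    [[0, 0, 0, 0, -0.1, 0, 1], [0, 0, 0, 0, -0.1, 0, 1], [0, 0, 0, 0, -0.1, 0, 1], [0, 0, 0, 0, -0.1, 0, 1], [0, 0, 0, 0, 0, 0, 1]]
  ]
}}

```text
clock: 30.9
tool_pos: [0.4882, -0.2415, 0.0909]
eef_rot: [-0.701, -0.093, 0.093, 0.701]
contact_force: [-0.4, 0.1, 0.1]
opening: 0.005
```

Run:
```python
from h import *
print(caseval()); rel([0,0,0])
```

```text
(np.float64(107.53319143225508), np.float64(0.14439694525292257), np.float64(19.376146111168204))
30.9 dx,dy,dz mm [ 408.5 -360.4   90.9] F case [-0.33  0.16  0.07] op 0.005
```

Request:
{"fn": "send_rows", "kwargs": {
  "motion": [
    [[0, 0, 0, 0, -0.5, 0, 1], [0, 0, 0, 0, -0.8, 0, 1], [0, 0, 0, 0, -1, 0, 1], [0, 0, 0, 0, -1, 0, 1], [0, 0, 0, 0, -1, 0, 1]]
  ]
}}

```text
clock: 31.32
tool_pos: [0.4876, -0.2415, 0.178]
eef_rot: [-0.701, -0.093, 0.093, 0.701]
contact_force: [-0.6, 0.4, -0.3]
opening: 0.004
```

Request:
{"fn": "send_rows", "kwargs": {
  "motion": [
    [[0, 0, 0, -0.5, -1, 1, 1], [0, 0, 0, -0.5, -1, 1, 1], [0, 0, 0, -0.5, -1, 1, 1], [0, 0, 0, 0, 0, 1, 1], [0, 0, 0, 0, 0, 1, 1]]
  ]
}}

```text
clock: 31.73
tool_pos: [0.4325, -0.1525, 0.2384]
eef_rot: [0.702, 0.093, -0.092, -0.701]
contact_force: [-0.2, 0.2, -0.9]
opening: 0.004
```

Request:
{"fn": "send_rows", "kwargs": {
  "motion": [
    [[0, 0, 0, 0, 0, 1, 1], [0, 0, 0, 0, 0, 1, 1], [0, 0, 0, 0, 0, 1, 1], [0, 0, 0, 0, 0, 0.5, 1], [0, 0, 0, 0, 0, 0, 1]]
  ]
}}

```text
clock: 32.15
tool_pos: [0.4142, -0.0833, 0.2373]
eef_rot: [-0.701, -0.094, 0.094, 0.701]
contact_force: [0.4, -0.4, 0.8]
opening: 0.001
```

Run:
```python
from h import *
from plant import imaging
rel([.538,-.228,.09])
a=[]
for n,b in (("top",(120,270,310,460)),("scene",(110,270,90,260))):
    s=imaging.snapshot(n); np.savez(n+"9.npz",**s); cv2.imwrite(f"pics/{n}9.png",s["img"][:,:,::-1]); cv2.imwrite(f"pics/{n}9c.png",cv2.resize(np.clip(s["img"][b[0]:b[1],b[2]:b[3],::-1]*1.2,0,255).astype(np.uint8),None,fx=4,fy=4,interpolation=2))
s0=load("scene0.npz")["img"][180:255,130:205,::-1];s1=s["img"][180:255,130:205,::-1]
cv2.imwrite("pics/cmp.png",cv2.resize(np.hstack([s0,s1]),None,fx=5,fy=5,interpolation=2))
```

```text
32.15 dx,dy,dz mm [-81.8 171.9 147.3] F case [ 0.26 -0.5   0.77] op 0.001
```

View pics/cmp.png

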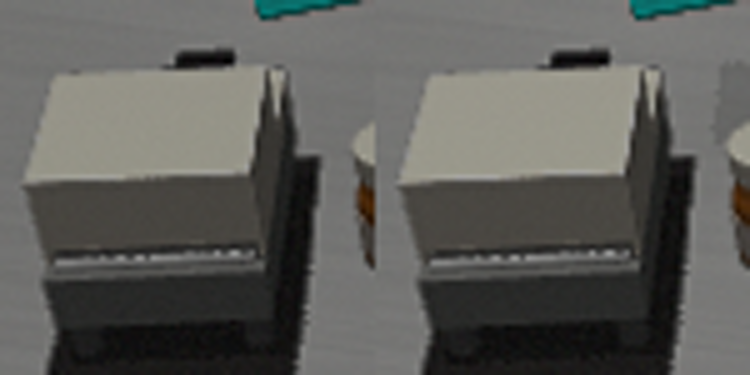

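View pics/scene9.png

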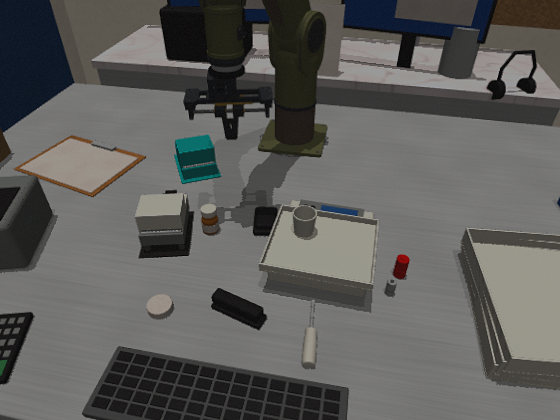

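View pics/top9.png

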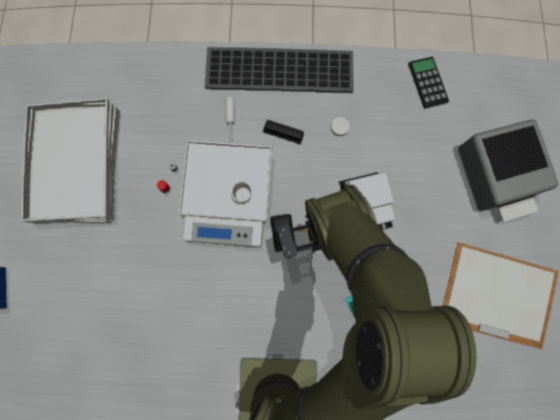

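Run:
```python
from h import *
from plant import job
a=cv2.cvtColor(load("scene0.npz")["img"],7).astype(int);b=cv2.cvtColor(load("scene9.npz")["img"],7).astype(int)
print("case region mean/max diff",abs(a-b)[185:255,132:190].mean(),abs(a-b)[185:255,132:190].max())
print(job.finish_job())
```

```text
case region mean/max diff 2.8435960591133007 24
the job is handed in; nothing more can be done
None
```

I opened the case, put the weight in the well, latched the lid shut and handed the job in at about 32 s. It returned no verdict.

- **Latch:** I pressed the pad to about 4.5 N, and the picture showed the lid popped open.
- **Weight:** I lowered it into the well in 1 mm steps. It met the floor at about 7 N, with its foot at a height matching 14 mm below the deck. I let go with the lid open, and the next top picture showed it standing in the well.
- **Lid:** I pushed it over from behind and pressed the ledge down. The force rose to about 8 N, then dropped to near zero as the catch snapped. I then pressed to about 9 N on the firm stop (readings never passed 10 N) and moved clear.

**Last checks:**
- With the arm clear, the lid stayed shut by itself, and the case looks the same as in the first picture (mean grey difference 2.8).
- The cup, jar, stapler, mouse, probe and tape roll look unmoved.
- The arm touches nothing.

**Disagreements:**
- The camera put the deck at about 53.5 mm and the feel of the pad and well at about 57 mm, so I went by feel.
- The top picture placed the weight about 2.5 mm off the well's centre. That is half the 5 mm limit and about the well's own play plus the calibration error.

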